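Put the gel-casting spacers back in their stepped rack

ROBOT

A 7-joint arm with a two-finger parallel gripper is mounted at the origin on the work surface. World frame = base frame: x ahead of the robot, y to its left, z up, the work surface at z = 0. Lengths are in mm, angles in rad, forces in N, time in s.
With the tool pointing down it reaches from about 425 to 950 mm from the base axis. Payload 4.7 kg.
Tool frame: the origin (TCP) lies on the centre line of the jaws, within the pads' length; the fingertips stand 17 mm ahead of it and the grasp point (between the pads) lies 2 mm behind it; y points along the fingers, x is the direction in which the jaws open and shut, and the axes are right-handed (so a half turn about y gives the same grasp; the last joint's range is limited). The gripper opens to 85 mm and grips with 20 to 120 N. Pads are 22 mm wide; open, the fingers measure 114 mm over their backs; the gripper's body (76 mm by 85 mm) begins 54 mm behind the grasp point. The pads swing forward as they close: fully open they stand 13 mm farther back than shut.
Start: joints at [1.166, 0.469, -0.049, 1.532, 0.024, 1.141, -0.082], TCP at [247.784, -627.895, 222.735] pointing down, gripper open.
Joint ranges: [-2.59, 2.59], [-0.33, 1.99], [-1.39, 1.29], [0.1, 2.45], [-1.04, 4.18], [0.21, 1.99], [-2.66, 2.66]. Speed limits (rad/s): [2.57, 2.57, 3.14, 3.14, 3.14, 3.14, 3.14].

INTERFACE

Orientations are given as a unit quaternion [w, x, y, z].
In Python, from workcell import get_state, viewer, hand_in gives the robot as it stands.
- The arm moves only by the tool step_arm, never from a script. Its argument "deltas" is a list of rows, each a list of 3 entries, a list of its own where there are three numbers: the closure, from -1 (fully open) to 1 (shut), then the shift along the tool's x, y, z in m, then the turn about the tool's y in degrees. A call has 1 to 10 rows; each row shifts and turns the commanded pose from where the row before left it, along the tool's axes as they then stand; what a row does not reach is not made up. A row lasts 1/12 s, in which the tool goes at most 41.7 mm and 7.16 degrees, less where a joint would pass 70% of its speed; a pose out of reach is approached as far as the arm can. A call is refused whole if a number of a shift passes 0.0417 or a number of a turn 7.16, either way. A call with a gripper value outside its range is refused whole. The fingers move at their own pace and stop on an object; "force" is the grip in N (left out, the last holds). Time passes only in rows, so rows that do not move let the fingers close. It gives the time, the measured TCP pose, the force and the opening at its end, in the units of the state.
- get_state(): the state, without advancing time (a new reading comes with each control period).
- viewer.capture(name): name is "scene" or "top" or "wrist"; returns a dict with "pixels" (400x640x3 uint8, blue, green, red), "fx", "fy", "cx", "cy" (pixels), "rvec" (rotation vector, rad) and "tvec" (3), from world to camera coordinates, as OpenCV has them. Camera axes: x right, y down, z forward; pixel columns grow to the right and rows downward; lengths in mm; the calibration is good to about 2 mm. A picture is of the moment at which its call begins. There is no depth.
- hand_in(): hands the job in, once; it reports no verdict.
The state is a dict: "time": time; "joints": joint angles; "qvel": joint speeds; "effort": joint torques, N m; "tcp_pos": TCP position; "ee_rot": TCP orientation; "force": force on the tool from outside, world axes, zero at the start; "ft_torque": the same for the moment, N m; "grip_width": finger opening in mm.
Only numpy, scipy, OpenCV 4.12 (cv2) and the standard library are available. Lean on these libraries where they do the work, as an engineer would, in place of code of your own. Each camera call takes 0.05 s, during which the arm holds its last target.

TASK

Put the three loose dark grey spacer plates upright into the white rack, each in the slot that suits its thickness, so that it stops on its ledge and all four plates stand with their tops level. A closed tip case lies across the rack in the way: set it squarely, edges flush, on top of the column of two like cases. Lower things into place rather than dropping them, and leave the column, the vial, the bottle and the tube rack where they stand.

Things in the scene. Friction and masses are not known exactly. Their poses are not given: they have to be found in the camera images.
- spacer_8: dark grey plastic spacer plate, 8 mm thick (its y), 70 mm long (its x), 56 mm tall (its z), plain block standing on its long edge; standing free on the bench, easily toppled; origin at the centre of its underside. It is the same either way round
- spacer_14: dark grey plastic spacer plate, 14 mm thick (its y), 70 mm long (its x), 56 mm tall (its z), plain block standing on its long edge; already home in its slot of the rack, top 34 mm above the rack's top; origin at the centre of its underside. It is the same either way round
- spacer_20: dark grey plastic spacer plate, 20 mm thick (its y), 70 mm long (its x), 56 mm tall (its z), plain block standing on its long edge; standing free on the bench, easily toppled; origin at the centre of its underside. It is the same either way round
- spacer_26: dark grey plastic spacer plate, 26 mm thick (its y), 70 mm long (its x), 56 mm tall (its z), plain block standing on its long edge; standing free on the bench, easily toppled; origin at the centre of its underside. It is the same either way round
- rack: white rack fixed to the bench, 98 mm (x) by 240 mm (y, the row) by 50 mm tall; origin at the centre of its underside. Four slots, 78 mm long along x, at y = -87, -29, 29, 87 mm for spacers 8, 14, 20, 26 mm thick in that order. The right spacer stops on a ledge inside, its top 34 mm above the rack; a thinner one sinks too deep, a thicker one stays up on the mouth
- seat_8 (a point): centre of the slot for the 8 mm spacer, at ledge height 28 mm above the bench: where the spacer's origin comes when home; axes as the rack's. The slot narrows downward: mouth flared 3 mm a side over its top 4 mm, throat 10.5 mm wide, then, 22 mm below the rack's top, a ledge on both sides leaving a 4 mm gap
- seat_14 (a point): centre of the slot for the 14 mm spacer, at ledge height 28 mm above the bench: where the spacer's origin comes when home; axes as the rack's. The slot narrows downward: mouth flared 3 mm a side over its top 4 mm, throat 16.5 mm wide, then, 22 mm below the rack's top, a ledge on both sides leaving a 10 mm gap
- seat_20 (a point): centre of the slot for the 20 mm spacer, at ledge height 28 mm above the bench: where the spacer's origin comes when home; axes as the rack's. The slot narrows downward: mouth flared 3 mm a side over its top 4 mm, throat 22.5 mm wide, then, 22 mm below the rack's top, a ledge on both sides leaving a 16 mm gap
- seat_26 (a point): centre of the slot for the 26 mm spacer, at ledge height 28 mm above the bench: where the spacer's origin comes when home; axes as the rack's. The slot narrows downward: mouth flared 3 mm a side over its top 4 mm, throat 28.5 mm wide, then, 22 mm below the rack's top, a ledge on both sides leaving a 22 mm gap
- case_loose: closed tip case, a plain box 60 mm wide (its x), 100 mm long (its y), 45 mm tall, white with a blue lid that is held shut and flush with the sides, flat top and bottom, about 0.18 kg; origin at the centre of its underside; it lies flat on top of the rack (underside 50 mm above the bench), across the two widest slots and blocking them
- case_mid: closed tip case, a plain box 60 mm wide (its x), 100 mm long (its y), 45 mm tall, white with a blue lid that is held shut and flush with the sides, flat top and bottom, about 0.18 kg; origin at the centre of its underside; upper case of the column of two, underside 45 mm above the bench, top at 90 mm
- case_low: closed tip case, a plain box 60 mm wide (its x), 100 mm long (its y), 45 mm tall, white with a blue lid that is held shut and flush with the sides, flat top and bottom, about 0.18 kg; origin at the centre of its underside; bottom case of the column, loose on the bench
- vial: bystander: small white vial, 28 mm across, 62 mm tall, upright among the spacers; origin at the centre of its underside
- flask: bystander: amber bottle, 56 mm across, 125 mm tall, upright near the column of cases; origin at the centre of its underside
- tube_rack: bystander: black tube rack, 55 mm (x) by 95 mm (y) by 45 mm tall with its capped tubes, on the bench between robot and spacer rack; origin at the centre of its underside
Not all that is in view belongs to the job. What is shaped like the spacer_14 but blue is not meant.

How it is judged:
By the outcome, as a careful person would: the job done as asked, in the order asked, and still so for the second after the job is handed in, with the robot touching nothing.
It also fails if it takes over 72 s, if anything falls off the work surface, if the arm or the gripper's body presses on something with over 40 N, if the wrist force passes 120 N, or if a joint passes its speed limit or range.

## Working session

There is one attempt and no reset: what is moved stays moved. The work goes in short steps, Python scripts to look and compute and a tool call to move; the robot and the scene stay as the last step left them, time stands still between calls to the robot, and variables do not carry over. Pictures are saved under pics/ and viewed, and the job is handed in when it is done.

Besides the shell and the picture viewer there is one more tool, called as name(argument=value, ...) on one line, values as JSON. step_arm: Moves the arm, as the interface text tells. Its arguments: {"type":"object","properties":{"deltas":{"type":"array","items":{"type":"array"}},"force":{"type":"number"}},"required":["deltas"]}

```bash
mkdir -p pics; ls
python3 - <<'E'
from workcell import get_state, viewer
import cv2
print(get_state())
for n in ("scene","top","wrist"):
    c=viewer.capture(n); cv2.imwrite(f"pics/{n}0.png",c["pixels"])
    print(n,{k:c[k] for k in c if k!="pixels"})
E
```

```text
pics
{'time': 0.0, 'joints': array([ 1.16609242,  0.46950052, -0.04857586,  1.5336851 ,  0.02410747,
        1.14096829, -0.08223796]), 'qvel': array([ 0.00165802,  0.00041048,  0.00034037, -0.00055007,  0.00076303,
       -0.00128523,  0.00067515]), 'effort': array([-3.70434827e-04, -5.10315049e+01, -4.69416752e-02, -2.37716299e+01,
        1.06528497e-02,  7.50644744e-03,  1.52127672e-05]), 'tcp_pos': array([ 247.52032158, -627.34746311,  221.62527086]), 'ee_rot': array([ 0.58498119, -0.58424639,  0.39837058, -0.39718263]), 'force': array([ 0.68069208,  0.47900877, -0.23387134]), 'ft_torque': array([ 0.01831539, -0.02130575, -0.01694423]), 'grip_width': 85.20692820737585}
scene {'fx': 426.49828327199737, 'fy': 426.49828327199737, 'cx': 318.01075592973706, 'cy': 196.36051604461008, 'rvec': array([ 2.08712585,  1.60734975, -0.50521284]), 'tvec': array([-100.41818897, -380.1048565 , 1273.2747569 ])}
top {'fx': 388.2630226203925, 'fy': 388.2630226203925, 'cx': 317.41152555748084, 'cy': 202.26894490408117, 'rvec': array([ 2.16834744, -2.20355776,  0.06066217]), 'tvec': array([-18.22434917, 510.66059763, 952.97257379])}
wrist {'fx': 290.91152015837787, 'fy': 290.91152015837787, 'cx': 320.22802948874465, 'cy': 205.8868575083539, 'rvec': array([-2.37525703,  1.61654525,  0.25549995]), 'tvec': array([-673.25686822,  -39.46434823,  378.84878216])}
```

View pics/top0.png

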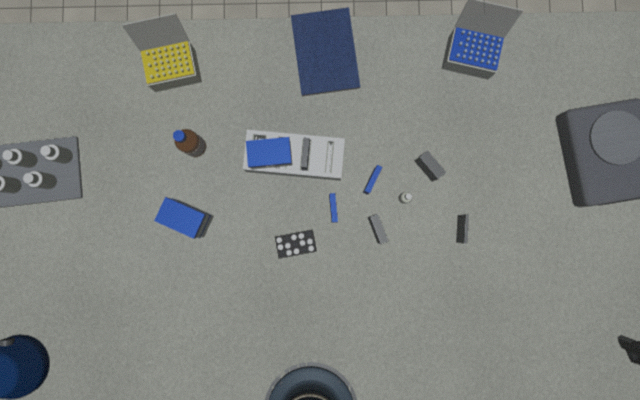

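View pics/scene0.png

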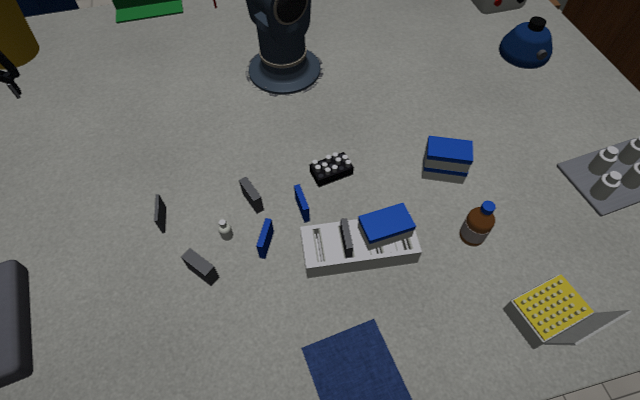

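View pics/wrist0.png

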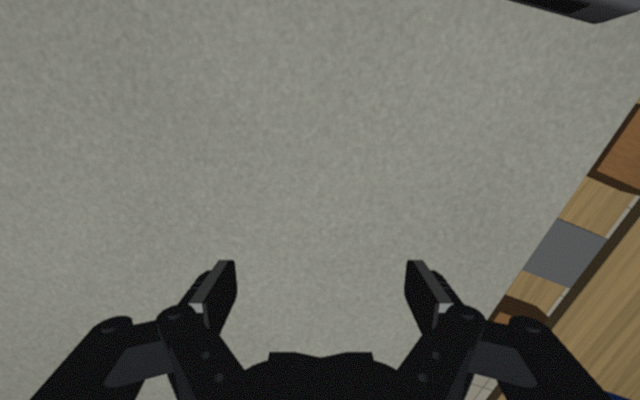

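The top view shows the arm's base at the bottom, the rack at about (295,155) with the loose case on it at (269,152), and the two-case column at (181,217). The three grey plates are near (431,165), (378,228) and (462,228). Two blue decoys sit at (373,179) and (333,207). Next: enlarged crops.

```bash
cat > h.py <<'E'
import numpy as np, cv2
from workcell import get_state, viewer
def cam(c): return cv2.Rodrigues(np.array(c["rvec"],float))[0],np.array(c["tvec"],float)
def proj(c,P):
    K=np.array([[c["fx"],0,c["cx"]],[0,c["fy"],c["cy"]],[0,0,1]])
    return cv2.projectPoints(np.array(P,float).reshape(-1,3),np.array(c["rvec"]),np.array(c["tvec"]),K,None)[0].reshape(-1,2)
def back(c,uv,z):
    R,t=cam(c); o=-R.T@t
    uv=np.array(uv,float).reshape(-1,2)
    d=np.c_[(uv[:,0]-c["cx"])/c["fx"],(uv[:,1]-c["cy"])/c["fy"],np.ones(len(uv))]@R
    return o+d*((z-o[2])/d[:,2])[:,None]
def crop(c,u0,v0,w,h,s,name):
    im=c["pixels"][v0:v0+h,u0:u0+w]
    im=cv2.resize(im,None,fx=s,fy=s,interpolation=cv2.INTER_CUBIC)
    # ticks
    for u in range((u0+9)//10*10,u0+w,10):
        cv2.line(im,((u-u0)*s,0),((u-u0)*s,6),(0,0,255),1); cv2.putText(im,str(u),((u-u0)*s+1,16),0,.35,(0,0,255),1)
    for v in range((v0+9)//10*10,v0+h,10):
        cv2.line(im,(0,(v-v0)*s),(6,(v-v0)*s),(0,0,255),1); cv2.putText(im,str(v),(8,(v-v0)*s+4),0,.35,(0,0,255),1)
    cv2.imwrite(f"pics/{name}.png",im)
def box(x,y,yaw,lx,ly,z0,z1):
    c,s=np.cos(yaw),np.sin(yaw)
    return np.array([[x+c*a-s*b,y+s*a+c*b,z] for z in (z0,z1) for a,b in ((-lx/2,-ly/2),(lx/2,-ly/2),(lx/2,ly/2),(-lx/2,ly/2))])
def hull(c,B): return cv2.convexHull(proj(c,B).astype(np.float32)).reshape(-1,2)
E
python3 - <<'E'
from h import *
import pickle
t=viewer.capture("top"); s=viewer.capture("scene")
pickle.dump((t,s),open("c0.pkl","wb"))
crop(t,235,120,125,65,6,"t_rack"); crop(t,350,140,130,110,6,"t_sp"); crop(t,150,120,90,125,5,"t_col")
crop(s,290,180,150,100,5,"s_rack"); crop(s,145,165,140,125,5,"s_sp"); crop(s,410,120,95,135,5,"s_col")
for n in ("top","scene"):
    c=t if n=="top" else s
    R,tt=cam(c); print(n,-R.T@tt)
E
```

```text
top [449.49691816 -32.98576773 982.91788006]
scene [1021.73605499 -151.36022629  841.98434486]
```

View pics/t_rack.png

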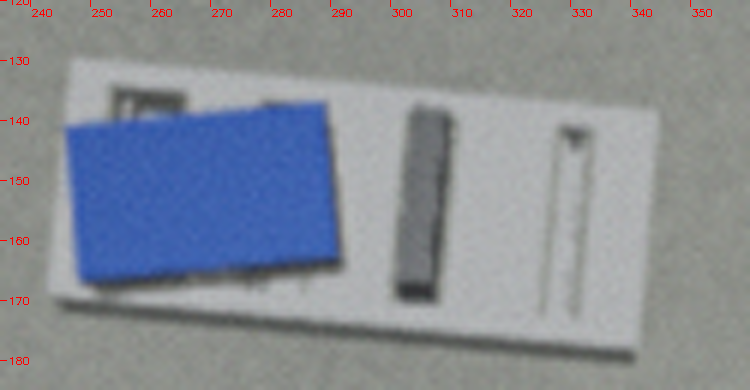

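View pics/t_sp.png

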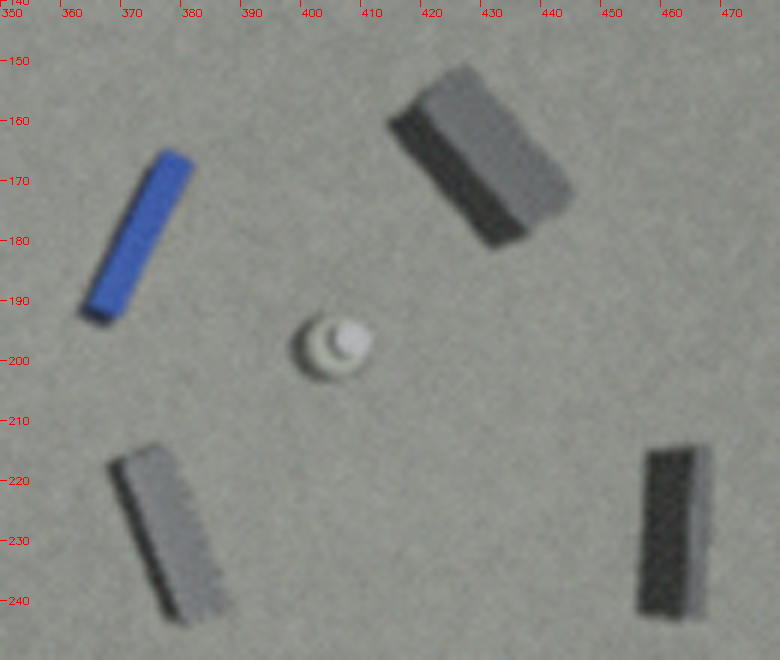

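View pics/t_col.png

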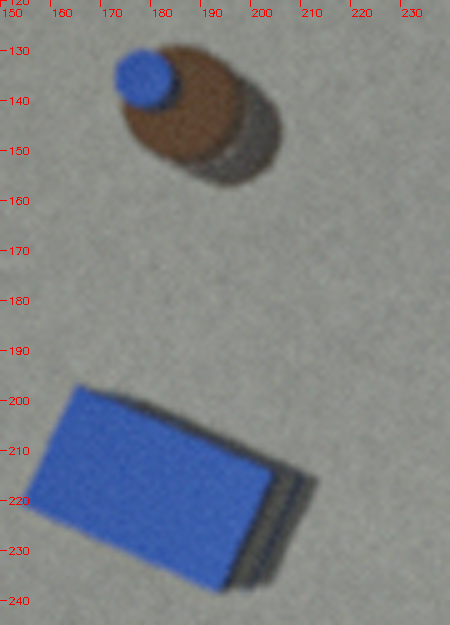

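View pics/s_rack.png

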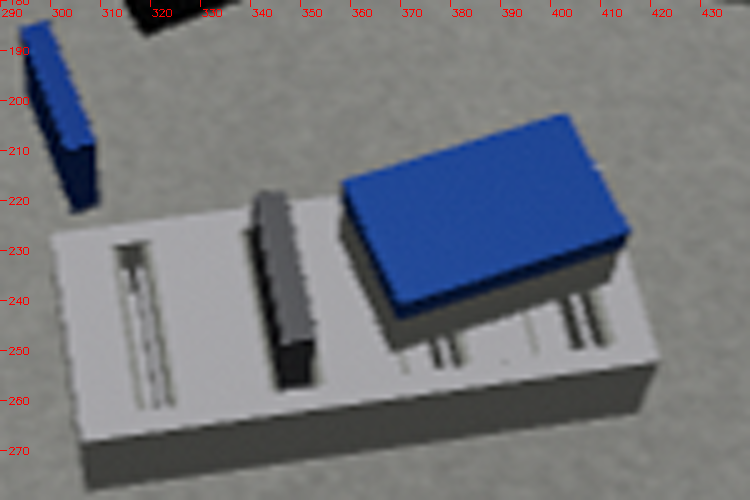

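View pics/s_sp.png

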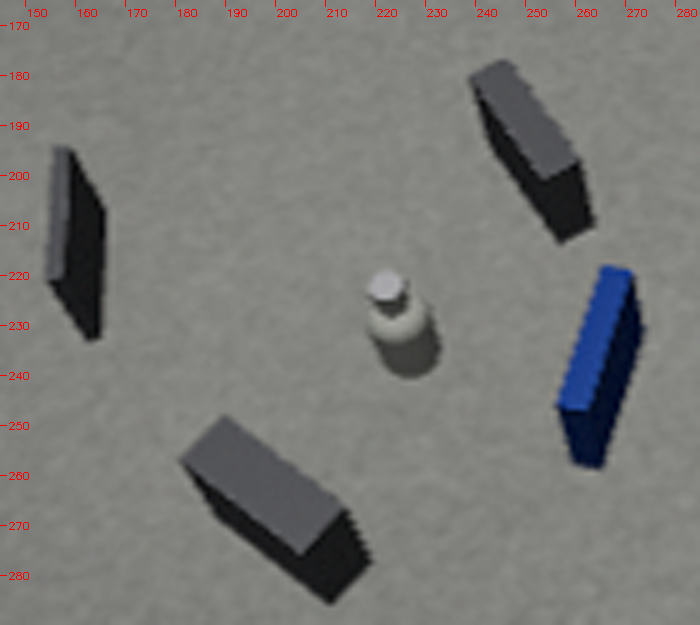

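View pics/s_col.png

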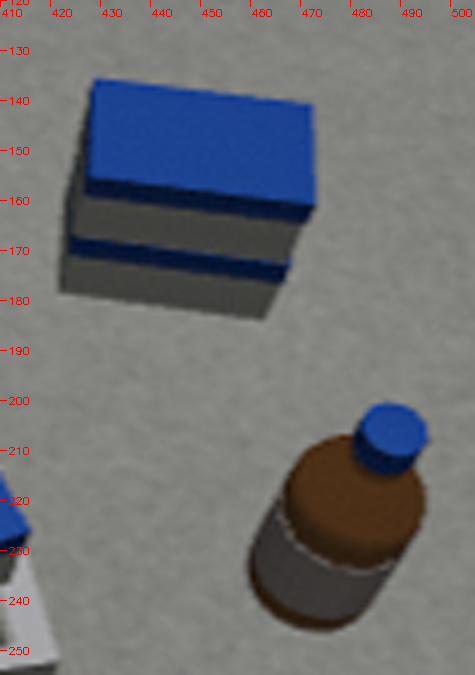

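```bash
cat > fit0.py <<'E'
from h import *
import pickle
from scipy.optimize import least_squares
from scipy.spatial.transform import Rotation as Ro
t,s=pickle.load(open("c0.pkl","rb"))
def T(u0,v0,k,L): return [((a+.5)/k-.5+u0,(b+.5)/k-.5+v0) for a,b in L]
# object: size, z0,z1, top-face pts in top view, in scene view (unordered, matched by nearest corner)
O={
'p26':(70,26,0,56,T(350,140,6,[(415,90),(465,65),(575,190),(527,238)]),T(145,165,5,[(182,457),(225,415),(348,510),(302,555)])),
'p20':(70,20,0,56,T(350,140,6,[(120,458),(160,443),(232,605),(190,622)]),T(145,165,5,[(470,78),(507,60),(582,158),(545,180)])),
'p8':(70,8,0,56,T(350,140,6,[(694,446),(711,446),(705,617),(687,617)]),T(145,165,5,[(55,148),(71,150),(64,276),(48,278)])),
'p14':(70,14,28,84,T(235,120,6,[(412,105),(450,112),(437,285),(398,282)]),T(290,180,5,[(258,192),(286,196),(314,328),(282,340)])),
'rack':(98,240,0,50,T(235,120,6,[(70,60),(658,110),(637,352),(50,298)]),T(290,180,5,[(53,237),(657,358),(85,440)])),
'case':(60,100,50,95,T(235,120,6,[(67,127),(325,103),(341,261),(82,284)]),T(290,180,5,[(342,183),(567,115),(629,232),(400,317)])),
'mid':(60,100,45,90,T(150,120,5,[(80,385),(273,470),(222,592),(28,505)]),T(410,120,5,[(92,78),(313,105),(316,207),(87,180)])),
}
res={}
for n,(lx,ly,z0,z1,a,b) in O.items():
    c0=back(t,a,z1).mean(0)[:2]; best=None
    for mode in ('both','top','scene'):
        best=None
        for y0 in np.deg2rad(range(-90,90,15)):
            def f(p):
                r=[]
                for c,q in ((t,a),(s,b)):
                    if mode=='top' and c is s or mode=='scene' and c is t: continue
                    pr=proj(c,box(*p,lx,ly,z0,z1)[4:])
                    q=np.array(q); 
                    # nearest matching
                    for e in q:
                        d=pr-e; r.extend(d[np.argmin((d**2).sum(1))])
                return np.array(r)
            m=least_squares(f,[*c0,y0],x_scale=[1,1,.01])
            if best is None or m.cost<best.cost: best=m
        print(n,mode,best.x[:2].round(1),np.rad2deg(best.x[2]).round(1),'rms px',np.sqrt(np.mean(best.fun**2)).round(2))
        if mode=='both': res[n]=best.x
res['rack']
pickle.dump(res,open("fit0.pkl","wb"))
if __name__=="__main__":
    st=get_state(); q=st['ee_rot']; R=Ro.from_quat([q[1],q[2],q[3],q[0]]).as_matrix(); print(R.round(3))
    for c,nm in ((t,'ft'),(s,'fs')):
        d=dict(c); d['pixels']=cv2.resize(c['pixels'],None,fx=4,fy=4,interpolation=cv2.INTER_CUBIC)
        for n,p in res.items():
            lx,ly,z0,z1=O[n][:4]
            h=((hull(c,box(*p,lx,ly,z0,z1))+.5)*4-.5).round().astype(int)
            cv2.polylines(d['pixels'],[h],True,(0,255,255),1)
            h=((proj(c,box(*p,lx,ly,z0,z1)[4:])+.5)*4-.5).round().astype(int)
            cv2.polylines(d['pixels'],[h],True,(0,255,0),1)
        im=d['pixels']
        if nm=='ft': cv2.imwrite('pics/ft1.png',im[480:1000,580:1380]); cv2.imwrite('pics/ft2.png',im[540:1000,1380:1920])
        else: cv2.imwrite('pics/fs1.png',im[500:1100,1190:1940]); cv2.imwrite('pics/fs2.png',im[650:1200,560:1190])
E
python3 fit0.py
```

```text
p26 both [ 596.  -303.3] -142.4 rms px 0.58
p26 top [ 595.7 -303.7] 37.1 rms px 0.71
p26 scene [ 596.3 -303.1] 38.0 rms px 0.34
p20 both [ 444.1 -171.2] 21.1 rms px 0.48
p20 top [ 443.5 -171.8] 22.1 rms px 0.39
p20 scene [ 444.9 -170.6] 20.2 rms px 0.33
p8 both [ 440.7 -378. ] -4.7 rms px 0.5
p8 top [ 440.5 -378.9] -4.5 rms px 0.39
p8 scene [ 441.2 -379.2] -1.6 rms px 0.88
p14 both [624.1   1. ] -6.5 rms px 0.85
p14 top [ 6.238e+02 -4.000e-01] -5.3 rms px 0.28
p14 scene [624.1  -1.3] -1.8 rms px 1.63
rack both [627.8  30.3] -5.9 rms px 0.5
rack top [627.3  29.6] -6.0 rms px 0.27
rack scene [628.3  31.1] -5.8 rms px 0.53
case both [626.1  84.9] 4.8 rms px 0.84
case top [624.   84.2] 4.5 rms px 0.28
case scene [628.   85.2] 5.1 rms px 0.66
mid both [477.1 292. ] -24.3 rms px 0.48
mid top [476.4 291. ] -24.2 rms px 0.31
mid scene [477.7 292.9] -24.5 rms px 0.31
[[ 0.367 -0.     0.93 ]
 [-0.93   0.001  0.367]
 [-0.001 -1.    -0.   ]]
```

View pics/ft1.png

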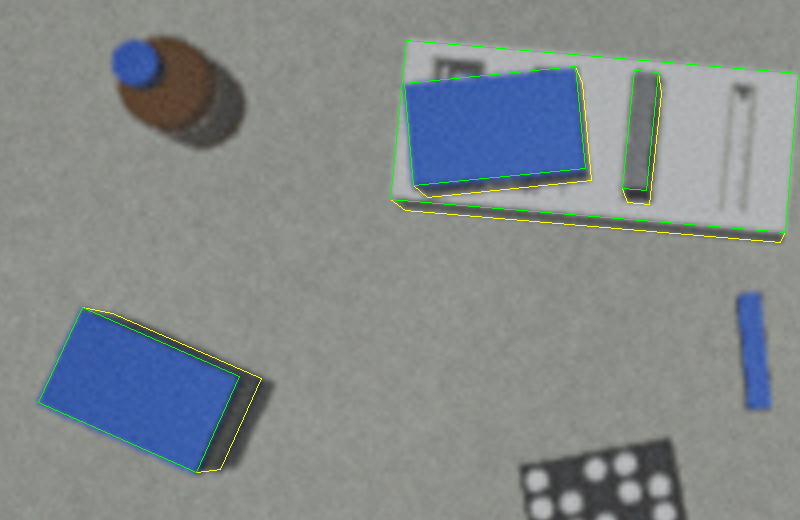

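View pics/ft2.png

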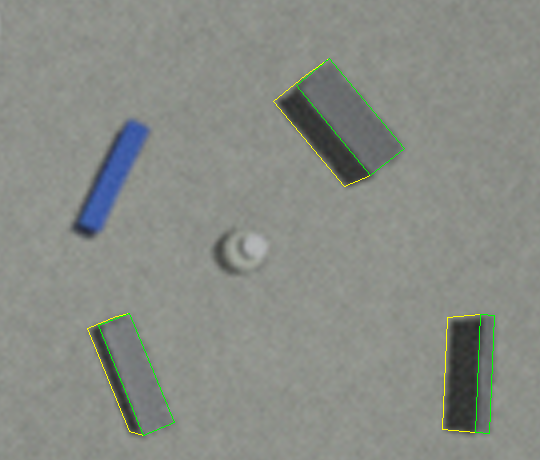

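View pics/fs2.png

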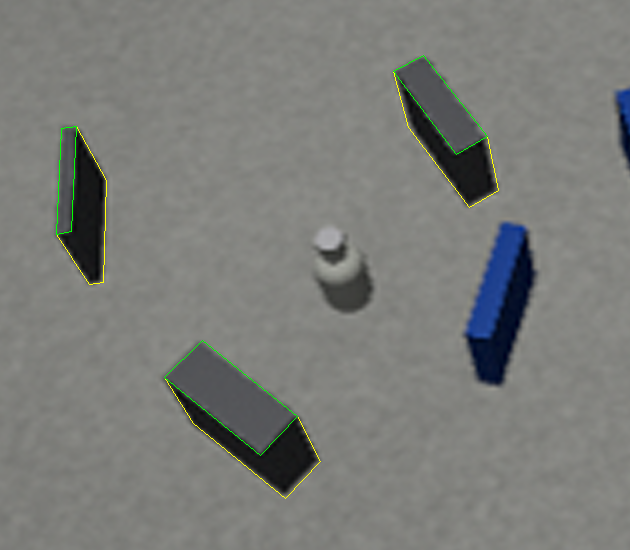

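View pics/fs1.png

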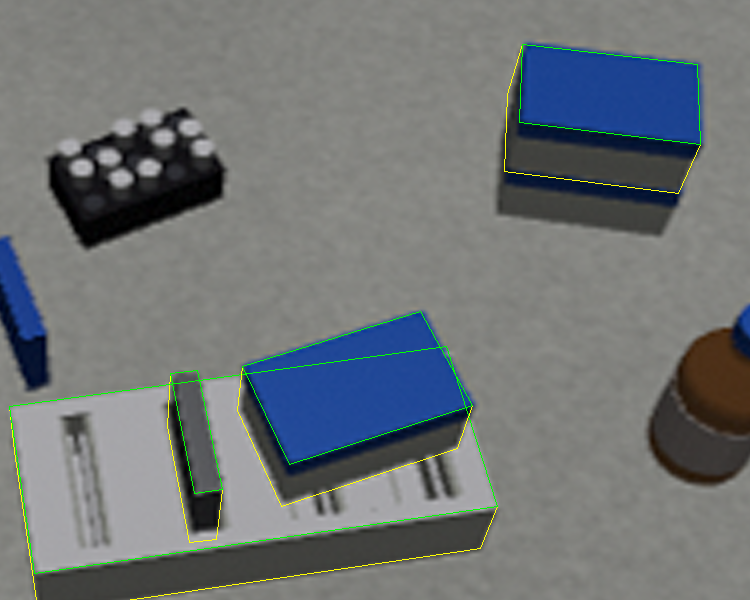

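```bash
cat > plan.py <<'E'
# usage: plan.py x y z yawdeg nrows [grip]   -> shows rows from measured pose to the target (tool-x yaw, modulo 180 nearest unless 'exact')
from h import *
import sys
from scipy.spatial.transform import Rotation as Ro
def pose():
    st=get_state(); q=st['ee_rot']; R=Ro.from_quat([q[1],q[2],q[3],q[0]]).as_matrix()
    return st,np.array(st['tcp_pos']),R,np.rad2deg(np.arctan2(R[1,0],R[0,0]))
def plan(x,y,z,yaw,n,exact=False):
    st,p,R,w=pose()
    d=yaw-w; m=360 if exact else 180
    d=(d+m/2)%m-m/2
    print('now',p.round(1),'yaw',round(w,2),'tilt',R[:,1].round(4),'t',round(st['time'],2),'j7',round(st['joints'][6],2))
    print('world d',(np.array([x,y,z])-p).round(1),'turn tool-y total',round(-d,2))
    step=(np.array([x,y,z])-p)/n
    out=[]
    for i in range(n):
        a=np.deg2rad(w+d*i/n); c,s=np.cos(a),np.sin(a)
        # tool x=(c,s,0); y=down; z = x cross y -> check start R: z=(.93,.367)= (-s,c)
        out.append([round((c*step[0]+s*step[1])/1000,4),round(-step[2]/1000,4),round((-s*step[0]+c*step[1])/1000,4),round(-d/n,2)])
    for o in out: print(o)
if __name__=="__main__":
    a=[float(v) for v in sys.argv[1:6]]
    plan(*a[:4],int(a[4]),exact=len(sys.argv)>6)
E
python3 - <<'E'
from h import *
import pickle
t,s=pickle.load(open("c0.pkl","rb"))
b=back(t,[(197,150)],0);print('bottle base approx',b.round(0)); print(back(t,[(178,135.5)],125).round(0))
print('vial',back(t,[(407.5,196.5)],62).round(0), 'tube rack',back(t,[(276,237),(313,230),(316,251),(279,258)],45).round(0))
f=pickle.load(open("fit0.pkl","rb")); r=f['rack']; cs,sn=np.cos(r[2]),np.sin(r[2])
for n,l in (('8',-87),('14',-29),('20',29),('26',87)): print(n,(r[:2]+np.array([-sn,cs])*l).round(1))
E
python3 plan.py 626 85 150 4.8 24
```

```text
bottle base approx [[651. 280.   0.]]
[[659. 283. 125.]]
vial [[ 518. -241.   62.]] tube rack [[426.  74.  45.]
 [442. -15.  45.]
 [391. -21.  45.]
 [376.  68.  45.]]
8 [618.9 -56.2]
14 [624.8   1.5]
20 [630.8  59.2]
26 [636.7 116.9]
now [ 247.7 -627.6  222.2] yaw -68.47 tilt [-4.e-04  9.e-04 -1.e+00] t 0.25 j7 -0.08
world d [378.3 712.6 -72.2] turn tool-y total -73.27
[np.float64(-0.0218), np.float64(0.003), np.float64(0.0256), np.float64(-3.05)]
[np.float64(-0.0204), np.float64(0.003), np.float64(0.0267), np.float64(-3.05)]
[np.float64(-0.019), np.float64(0.003), np.float64(0.0277), np.float64(-3.05)]
[np.float64(-0.0175), np.float64(0.003), np.float64(0.0287), np.float64(-3.05)]
[np.float64(-0.0159), np.float64(0.003), np.float64(0.0296), np.float64(-3.05)]
[np.float64(-0.0143), np.float64(0.003), np.float64(0.0304), np.float64(-3.05)]
[np.float64(-0.0127), np.float64(0.003), np.float64(0.0311), np.float64(-3.05)]
[np.float64(-0.011), np.float64(0.003), np.float64(0.0318), np.float64(-3.05)]
[np.float64(-0.0093), np.float64(0.003), np.float64(0.0323), np.float64(-3.05)]
[np.float6
[... 476 characters left out ...]
at64(0.0031), np.float64(0.003), np.float64(0.0335), np.float64(-3.05)]
[np.float64(0.0049), np.float64(0.003), np.float64(0.0333), np.float64(-3.05)]
[np.float64(0.0066), np.float64(0.003), np.float64(0.033), np.float64(-3.05)]
[np.float64(0.0084), np.float64(0.003), np.float64(0.0326), np.float64(-3.05)]
[np.float64(0.0101), np.float64(0.003), np.float64(0.0321), np.float64(-3.05)]
[np.float64(0.0118), np.float64(0.003), np.float64(0.0315), np.float64(-3.05)]
[np.float64(0.0135), np.float64(0.003), np.float64(0.0308), np.float64(-3.05)]
[np.float64(0.0151), np.float64(0.003), np.float64(0.03), np.float64(-3.05)]
[np.float64(0.0167), np.float64(0.003), np.float64(0.0292), np.float64(-3.05)]
```

What could be mistaken for the loose case: the column's top case at top-view (181,217) and the open tip boxes at (168,62) and (478,48). The loose case is (269,152), lying on the rack, and the crop confirms it. For the plates, the blue ones at (373,179) and (333,207) are decoys and (305,154) is the homed 14 mm plate. The wanted ones are (462,228) for 8 mm, (378,228) for 20 mm and (431,165) for 26 mm. First move: go above the case.

step_arm(deltas=[[-1,[-0.022,0.002,0.026],-3.0],[-1,[-0.02,0.002,0.027],-3.0],[-1,[-0.019,0.002,0.028],-3.0],[-1,[-0.0175,0.002,0.029],-3.0],[-1,[-0.016,0.002,0.03],-3.0],[-1,[-0.014,0.002,0.03],-3.0],[-1,[-0.013,0.002,0.031],-3.0],[-1,[-0.011,0.002,0.032],-3.0],[-1,[-0.009,0.002,0.032],-3.0],[-1,[-0.0076,0.002,0.033],-3.0]])

```text
time: 1.08
tcp_pos: [408.6, -330.1, 202.8]
ee_rot: [-0.668, 0.668, -0.232, 0.232]
force: [0.8, 0.5, -0.7]
grip_width: 85.5
```

step_arm(deltas=[[-1,[-0.006,0.003,0.033],-3.0],[-1,[-0.004,0.003,0.033],-3.0],[-1,[-0.002,0.003,0.0335],-3.0],[-1,[-0.0005,0.003,0.0335],-3.0],[-1,[0.001,0.003,0.0335],-3.0],[-1,[0.003,0.003,0.0335],-3.0],[-1,[0.005,0.003,0.033],-3.0],[-1,[0.007,0.003,0.033],-3.0],[-1,[0.008,0.003,0.0325],-3.0],[-1,[0.01,0.003,0.032],-3.0]])

```text
time: 1.92
tcp_pos: [569.5, -36.2, 172.6]
ee_rot: [-0.705, 0.705, -0.051, 0.051]
force: [0.3, -0.7, 0.2]
grip_width: 85.4
```

```bash
sed -i 's/out.append(\[/out.append([float(v) for v in [/; s/round(-d\/n,2)\])/round(-d\/n,2)]])/' plan.py; python3 plan.py 626 85 150 4.8 4
```

```text
now [569.5 -36.2 172.6] yaw -8.34 tilt [ 2.e-04 -3.e-04 -1.e+00] t 1.92 j7 -0.36
world d [ 56.5 121.2 -22.6] turn tool-y total -13.14
[0.0096, 0.0057, 0.032, -3.28]
[0.0114, 0.0057, 0.0314, -3.28]
[0.0132, 0.0057, 0.0307, -3.28]
[0.0149, 0.0057, 0.0299, -3.28]
```

step_arm(deltas=[[-1,[0.0096,0.005,0.032],-3.28],[-1,[0.0114,0.005,0.0315],-3.28],[-1,[0.013,0.005,0.0307],-3.28],[-1,[0.015,0.005,0.03],-3.28],[-1,[0,0,0],0]])

```text
time: 2.33
tcp_pos: [626.4, 92.4, 152.1]
ee_rot: [0.709, -0.704, -0.033, 0.032]
force: [-0.3, 0.5, -0.0]
grip_width: 85.5
```

```bash
python3 plan.py 626 85 73 4.8 3;  python3 - <<'E'
from h import *
import pickle
w=viewer.capture("wrist"); cv2.imwrite("pics/w1.png",w["pixels"]); t=viewer.capture("top"); crop(t,200,90,160,110,5,"t1")
pickle.dump((w,t),open("c1.pkl","wb"))
E
```

```text
now [626.4  92.4 152.1] yaw 5.26 tilt [ 4.0e-04  6.4e-03 -1.0e+00] t 2.33 j7 -0.38
world d [ -0.4  -7.4 -79.1] turn tool-y total 0.46
[-0.0004, 0.0264, -0.0024, 0.15]
[-0.0003, 0.0264, -0.0024, 0.15]
[-0.0003, 0.0264, -0.0024, 0.15]
```

View pics/w1.png

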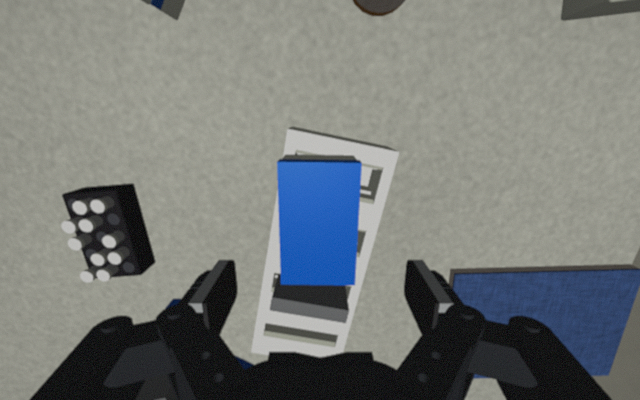

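View pics/t1.png

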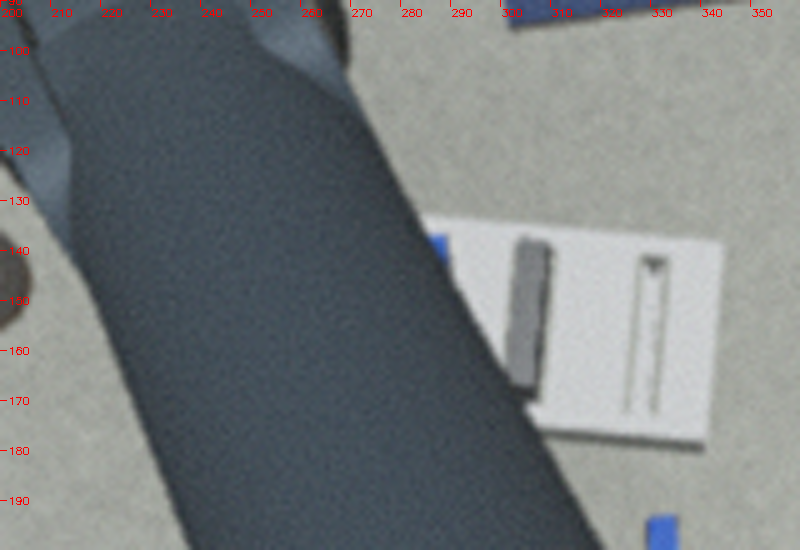

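```bash
python3 - <<'E'
from h import *
import pickle
w=viewer.capture("wrist"); pickle.dump(w,open("c2.pkl","wb")); crop(w,240,115,170,140,4,"w2"); crop(w,240,240,170,120,4,"w2b")
E
python3 plan.py 626 85 73 4.8 3
```

```text
now [625.5  83.4 152.3] yaw 4.65 tilt [-9.e-04 -7.e-04 -1.e+00] t 2.48 j7 -0.38
world d [  0.5   1.6 -79.3] turn tool-y total -0.15
[0.0002, 0.0264, 0.0005, -0.05]
[0.0002, 0.0264, 0.0005, -0.05]
[0.0002, 0.0264, 0.0005, -0.05]
```

View pics/w2.png

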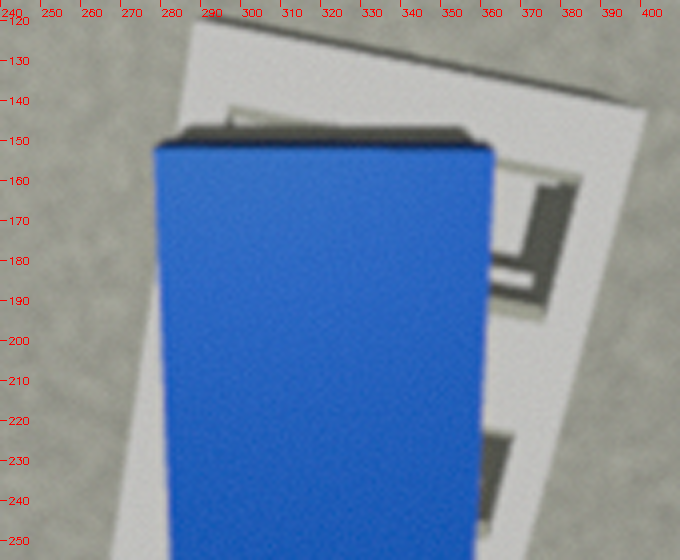

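View pics/w2b.png

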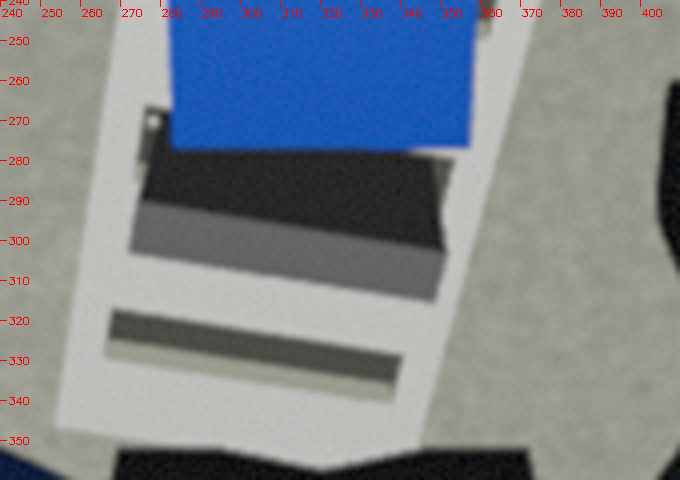

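```bash
cat > wfit.py <<'E'
from h import *
from scipy.optimize import least_squares
def T(u0,v0,k,L): return [((a+.5)/k-.5+u0,(b+.5)/k-.5+v0) for a,b in L]
def fitbox(c,pts,lx,ly,z,guess):
    q=np.array(pts)
    def f(p):
        pr=proj(c,box(*p,lx,ly,0,z)[4:]); r=[]
        for e in q:
            d=pr-e; r.extend(d[np.argmin((d**2).sum(1))])
        return np.array(r)
    m=least_squares(f,guess,x_scale=[1,1,.01])
    print(m.x[:2].round(1),np.rad2deg(m.x[2]).round(2),'rms',np.sqrt(np.mean(m.fun**2)).round(2)); return m.x
E
python3 - <<'E'
from wfit import *
import pickle
w=pickle.load(open("c2.pkl","rb"))
fitbox(w,T(240,115,4,[(154,148),(494,149)])+T(240,240,4,[(471,148),(173,151)]),60,100,95,[626,85,.083])
r=fitbox(w,T(240,115,4,[(193,24),(647,110)])+T(240,240,4,[(55,427)]),98,240,50,[628,30,-.103])
fitbox(w,T(240,240,4,[(141,201),(445,251),(436,300),(131,253)]),70,14,84,[624,1,-.103])
sl=fitbox(w,T(240,240,4,[(112,310),(402,354),(394,402),(104,358)]),78,16.5,50,[619,-56,-.103])
cs,sn=np.cos(r[2]),np.sin(r[2])
for n,l in (('8',-87),('14',-29),('20',29),('26',87)): print(n,(r[:2]+np.array([-sn,cs])*l).round(1))
E
```

```text
[624.9  87.9] 4.67 rms 0.51
[628.   31.7] -6.06 rms 0.46
[624.5   4.4] -5.83 rms 0.77
[618.5 -53.7] -5.57 rms 0.39
8 [618.8 -54.8]
14 [624.9   2.9]
20 [631.   60.6]
26 [637.1 118.3]
```

step_arm(deltas=[[-1,[0,0.02,0.001],0],[-1,[0,0.025,0.001],0],[-1,[0,0.022,0],0],[-1,[0,0.012,0],0],[-1,[0,0,0],0],[1,[0,0,0],0],[1,[0,0,0],0],[1,[0,0,0],0],[1,[0,0,0],0],[1,[0,0,0],0]], force=40)

```text
time: 3.32
tcp_pos: [626.9, 85.8, 75.8]
ee_rot: [-0.707, 0.707, 0.03, -0.027]
force: [-0.4, -1.3, 7.1]
grip_width: 58.4
```

```bash
python3 plan.py 626 85 73 4.8 1; python3 -c "
from h import *
print(get_state()['grip_width'],get_state()['force'])
w=viewer.capture('wrist'); cv2.imwrite('pics/w3.png',w['pixels'])"
```

```text
now [626.9  85.8  75.8] yaw 4.63 tilt [ 3.6e-03  1.0e-04 -1.0e+00] t 3.32 j7 -0.44
world d [-0.9 -0.8 -2.8] turn tool-y total -0.17
[-0.001, 0.0028, -0.0007, -0.17]
58.40054386694388 [-0.38134963 -1.33046254  7.1196157 ]
```

View pics/w3.png

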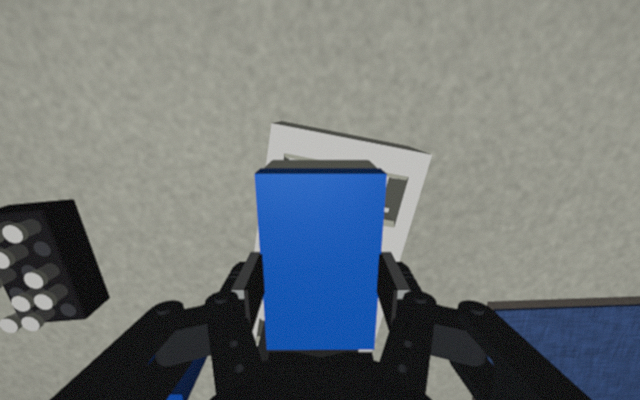

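step_arm(deltas=[[1,[0,-0.002,0],0],[1,[0,-0.006,0],0],[1,[0,-0.012,0],0],[1,[0,-0.02,0],0],[1,[0,-0.022,0],0],[1,[0,-0.012,0],0],[1,[0,0,0],0]])

```text
time: 3.95
tcp_pos: [627.5, 86.5, 151.5]
ee_rot: [0.707, -0.706, -0.031, 0.026]
force: [-0.2, 0.8, -1.6]
grip_width: 58.4
```

```bash
python3 plan.py 477.5 292 150 -24.3 10 exact
```

```text
now [627.5  86.5 151.5] yaw 4.65 tilt [ 0.0065  0.0011 -1.    ] t 3.95 j7 -0.39
world d [-150.   205.5   -1.5] turn tool-y total 28.95
[-0.0133, 0.0001, 0.0217, 2.9]
[-0.0144, 0.0001, 0.021, 2.9]
[-0.0154, 0.0001, 0.0202, 2.9]
[-0.0164, 0.0001, 0.0194, 2.9]
[-0.0174, 0.0001, 0.0186, 2.9]
[-0.0183, 0.0001, 0.0177, 2.9]
[-0.0192, 0.0001, 0.0167, 2.9]
[-0.02, 0.0001, 0.0158, 2.9]
[-0.0207, 0.0001, 0.0147, 2.9]
[-0.0215, 0.0001, 0.0137, 2.9]
```

step_arm(deltas=[[1,[-0.0133,0,0.0217],2.9],[1,[-0.0144,0,0.021],2.9],[1,[-0.0154,0,0.02],2.9],[1,[-0.0164,0,0.0194],2.9],[1,[-0.0174,0,0.0186],2.9],[1,[-0.0183,0,0.0177],2.9],[1,[-0.019,0,0.0167],2.9],[1,[-0.02,0,0.0158],2.9],[1,[-0.0207,0,0.0147],2.9],[1,[-0.0215,0,0.0137],2.9]])

```text
time: 4.78
tcp_pos: [474.2, 291.3, 146.8]
ee_rot: [-0.691, 0.691, -0.15, 0.15]
force: [0.2, -0.5, -0.9]
grip_width: 58.5
```

step_arm(deltas=[[1,[0,0,0],0],[1,[0,0,0],0]])

```text
time: 4.95
tcp_pos: [473.8, 292.3, 147.1]
ee_rot: [-0.691, 0.692, -0.148, 0.147]
force: [0.5, -0.7, -0.9]
grip_width: 58.4
```

```bash
python3 plan.py 477.5 292 120 -24.3 1 exact
python3 - <<'E'
from h import *
import pickle
w=viewer.capture("wrist"); cv2.imwrite("pics/w4.png",w["pixels"]); t=viewer.capture("top"); s=viewer.capture("scene"); pickle.dump((w,t,s),open("c4.pkl","wb"))
crop(t,130,160,130,100,5,"t4"); crop(s,400,90,120,110,6,"s4")
E
```

```text
now [473.8 292.3 147.1] yaw -24.09 tilt [-1.3e-03 -5.0e-04 -1.0e+00] t 4.95 j7 -1.27
world d [  3.7  -0.3 -27.1] turn tool-y total 0.21
[0.0035, 0.0271, 0.0012, 0.21]
```

View pics/w4.png

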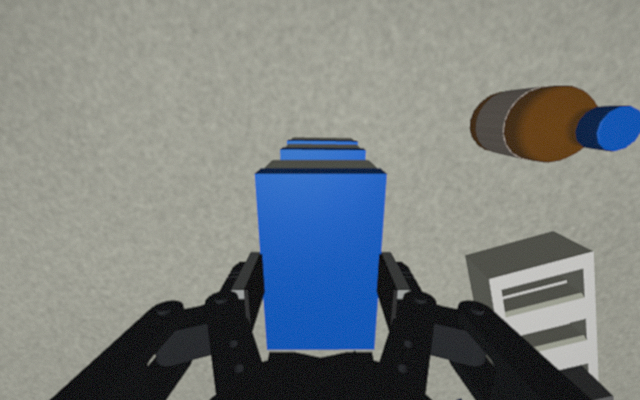

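View pics/t4.png

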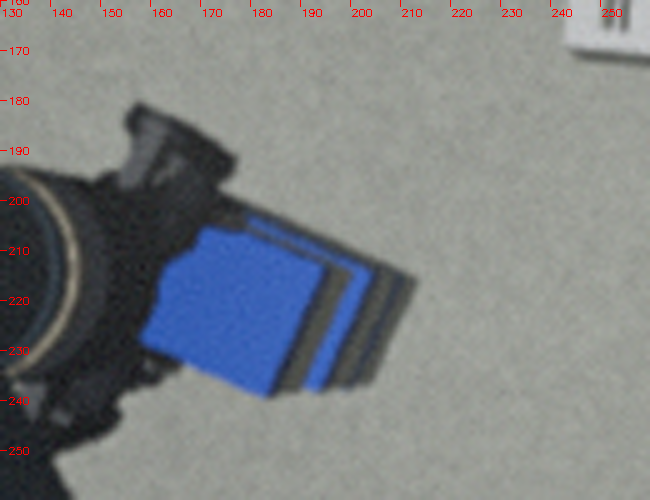

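View pics/s4.png

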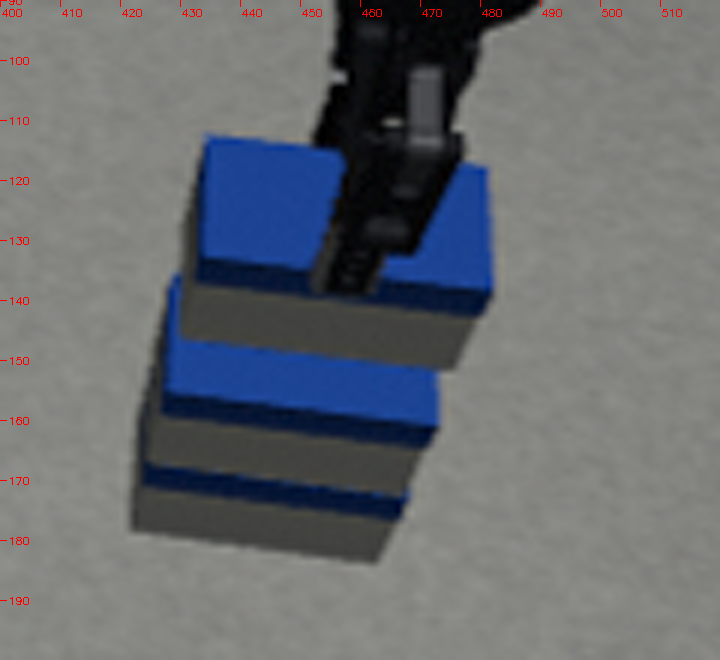

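Run:
```python
from wfit import *
import pickle
w,t,s=pickle.load(open("c4.pkl","rb"))
g=[476,292,-.42]
H=166.3
print("held");
for h in (H,H+2): fitbox(s,T(400,90,6,[(206,135),(486,168),(492,291),(198,262)]),60,100,h,g)
fitbox(t,T(130,160,5,[(268,397),(328,263)]),60,100,H,g)
fitbox(w,[(256,172),(386,172),(376,350),(267,349)],60,100,H,g)
print("mid"); fitbox(s,T(400,90,6,[(163,413),(427,447),(438,372)]),60,100,90,g)
fitbox(t,T(130,160,5,[(374,270),(322,390)]),60,100,90,g)
fitbox(w,[(281,150),(365,150)],60,100,90,g)
print("low");fitbox(w,[(287,140),(358,140)],60,100,45,g)
crop(w,235,125,170,130,4,"w4z")
```

```text
held
[477.9 289.2] -24.38 rms 0.34
[479.5 287.9] -24.37 rms 0.32
[476.6 288.8] -24.14 rms 0.22
[474.8 295. ] -23.99 rms 1.07
mid
[476.  286.5] -14.34 rms 3.65
[476.3 291.7] -23.5 rms 0.05
[476.4 295.2] -24.1 rms 0.39
low
[477.5 297.8] -24.1 rms 0.12
```

View pics/w4z.png

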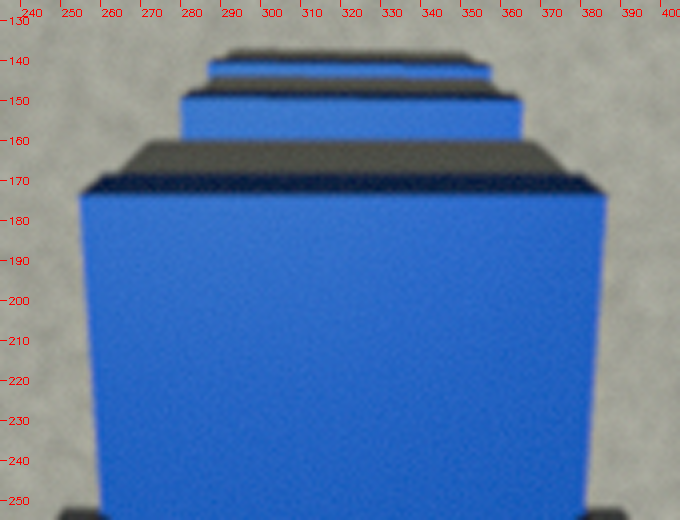

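step_arm(deltas=[[1,[-0.0005,0.006,0.001],0],[1,[-0.0005,0.009,0.0013],0],[1,[0,0.007,0],0],[1,[0,0.003,0],0],[1,[0,0,0],0],[1,[0,0,0],0]])

```text
time: 5.6
tcp_pos: [475.6, 293.3, 122.2]
ee_rot: [-0.691, 0.691, -0.149, 0.149]
force: [0.1, 0.3, -1.9]
grip_width: 58.8
```

```bash
python3 plan.py 477.5 292 116 -24.3 1 exact
python3 - <<'E'
from h import *
import pickle
w=viewer.capture("wrist"); t=viewer.capture("top"); s=viewer.capture("scene"); pickle.dump((w,t,s),open("c5.pkl","wb"))
crop(t,150,180,80,70,10,"t5"); crop(s,410,100,90,90,8,"s5"); crop(w,240,130,160,60,5,"w5")
E
```

```text
now [475.6 293.3 122.2] yaw -24.36 tilt [-7.e-04 -4.e-04 -1.e+00] t 5.6 j7 -1.3
world d [ 1.9 -1.3 -6.2] turn tool-y total -0.06
[0.0022, 0.0062, -0.0004, -0.06]
```

View pics/t5.png

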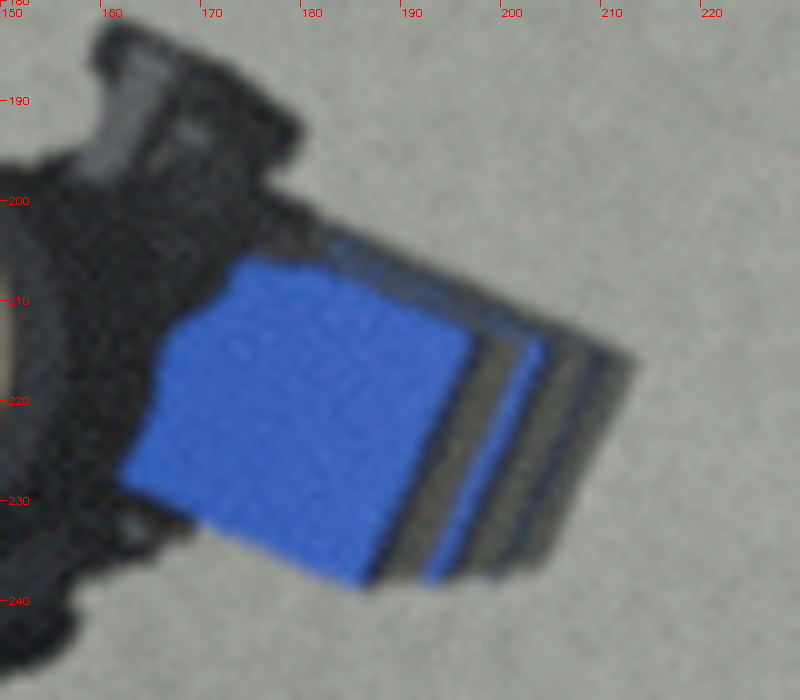

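View pics/s5.png

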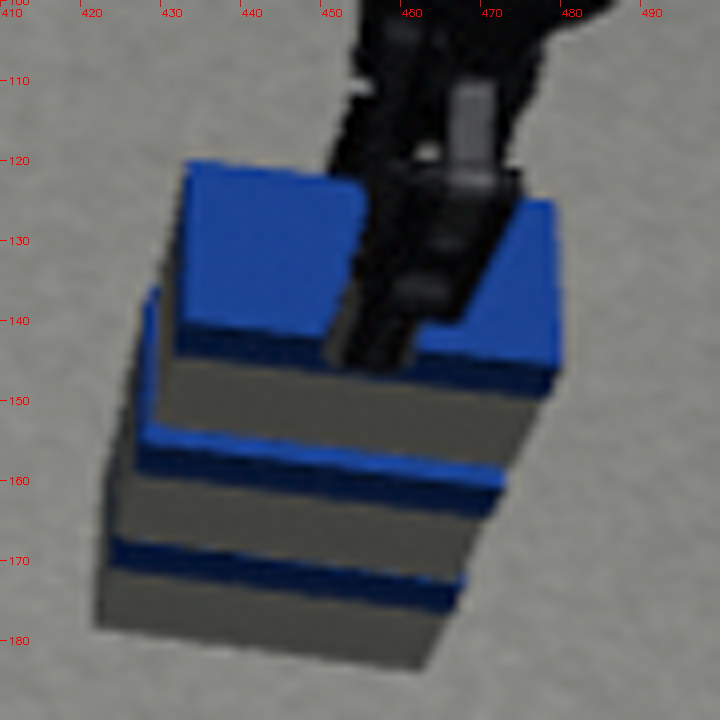

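View pics/w5.png

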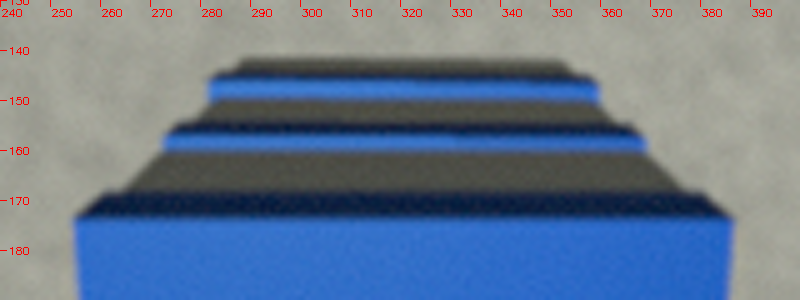

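Run:
```python
from wfit import *
import pickle
w,t,s=pickle.load(open("c5.pkl","rb"))
g=[476,292,-.42]
for H in (141.4,140):
  print("held",H)
  fitbox(s,T(410,100,8,[(186,162),(557,202),(561,368),(180,320)]),60,100,H,g)
  fitbox(t,T(150,180,10,[(472,340),(365,590)]),60,100,H,g)
  fitbox(w,T(240,130,5,[(74,216),(733,216)]),60,100,H,g)
  fitbox(w,T(240,130,5,[(123,194),(690,194)]),60,100,H-45,g)
print("mid"); fitbox(s,T(410,100,8,[(140,437),(503,487)]),60,100,90,g)
fitbox(t,T(150,180,10,[(545,342),(438,582)]),60,100,90,g)
fitbox(w,T(240,130,5,[(163,133),(645,133)]),60,100,90,g)
print('low');fitbox(w,T(240,130,5,[(207,84),(599,84)]),60,100,45,g)
```

```text
held 141.4
[476.9 293.7] -24.75 rms 0.23
[474.9 292.7] -23.16 rms 0.25
[476.1 296.2] -24.37 rms 0.14
[473.9 290.4] -24.37 rms 5.34
held 140
[475.8 294.6] -24.76 rms 0.26
[474.9 293.2] -23.16 rms 0.23
[476. 296.] -24.37 rms 0.63
[473.8 290.2] -24.37 rms 5.61
mid
[476.  293.7] -25.58 rms 0.09
[476.4 292.7] -24.11 rms 0.0
[476.2 296.3] -24.37 rms 0.12
low
[476.5 297.2] -24.37 rms 0.19
```

step_arm(deltas=[[1,[0.0003,0.002,0],0],[1,[0,0.002,0],0],[1,[0,0.0015,0],0],[1,[0,0,0],0]])

```text
time: 6.08
tcp_pos: [475.7, 293.2, 116.8]
ee_rot: [-0.691, 0.691, -0.149, 0.149]
force: [-0.3, -0.7, -1.0]
grip_width: 58.5
```

```bash
python3 plan.py 477.5 292 116 -24.3 1 exact
```

```text
now [475.7 293.2 116.8] yaw -24.35 tilt [-5.e-04 -4.e-04 -1.e+00] t 6.08 j7 -1.3
world d [ 1.8 -1.2 -0.8] turn tool-y total -0.05
[0.0021, 0.0008, -0.0003, -0.05]
```

step_arm(deltas=[[1,[0,0.001,0],0],[1,[0,0,0],0]])

```text
time: 6.25
tcp_pos: [475.9, 293.3, 116.0]
ee_rot: [-0.691, 0.691, -0.149, 0.149]
force: [-0.2, -0.4, -1.5]
grip_width: 58.6
```

Run:
```python
from h import *
import pickle
print(get_state()['force'],get_state()['tcp_pos'])
w=viewer.capture("wrist"); s=viewer.capture("scene"); pickle.dump((w,s),open("c6.pkl","wb"))
crop(s,410,100,90,90,8,"s6"); crop(w,240,130,160,60,5,"w6")
```

```text
[-0.16595996 -0.431078   -1.45121513] [475.88396767 293.2841666  116.0315896 ]
```

View pics/s6.png

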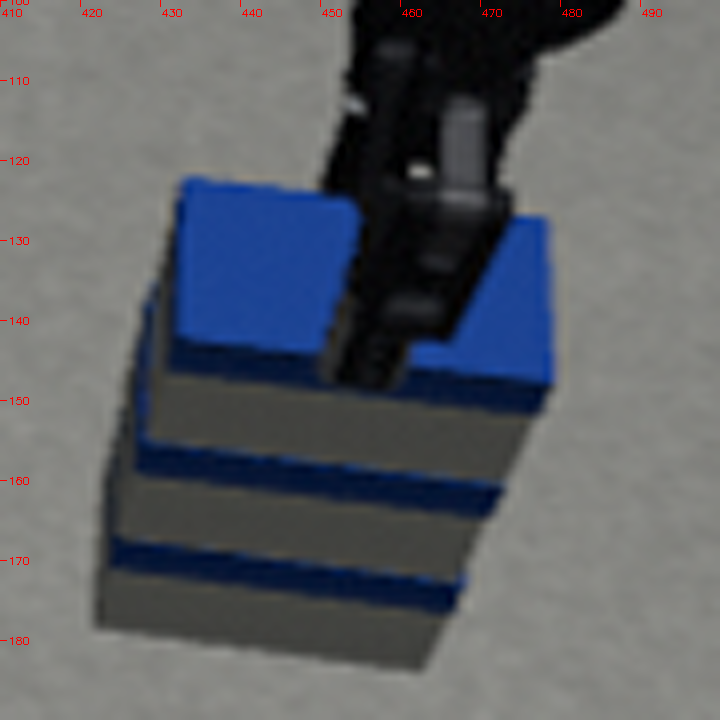

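View pics/w6.png

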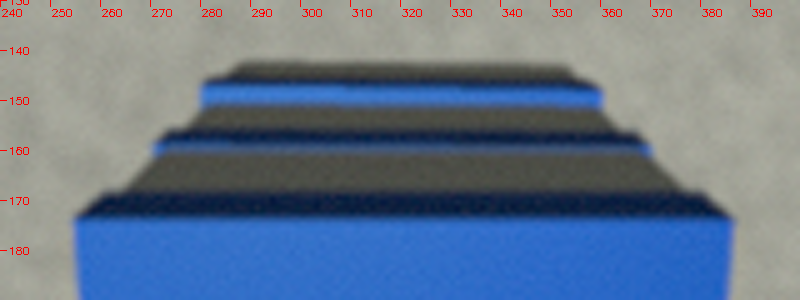

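step_arm(deltas=[[1,[0,0.0007,0.0003],0],[1,[0,0,0],0],[1,[0,0.0005,0],0],[1,[0,0,0],0]])

```text
time: 6.68
tcp_pos: [476.2, 293.6, 115.8]
ee_rot: [-0.691, 0.691, -0.149, 0.149]
force: [-1.2, -1.1, 4.8]
grip_width: 58.7
```

step_arm(deltas=[[-1,[0,0,0],0],[-1,[0,0,0],0],[-1,[0,0,0],0],[-1,[0,-0.005,0],0],[-1,[0,-0.02,0],0],[-1,[0,-0.03,0],0],[-1,[0,-0.03,0],0],[-1,[0,-0.02,0],0]])

```text
time: 7.35
tcp_pos: [476.8, 294.5, 223.1]
ee_rot: [0.692, -0.69, 0.148, -0.15]
force: [0.8, 0.3, 0.6]
grip_width: 85.3
```

```bash
python3 - <<'E'
import pickle,numpy as np
f=pickle.load(open("fit0.pkl","rb"))
print({k:v.round(2) for k,v in f.items()})
E
python3 plan.py 596 -302 150 -52.4 20
```

```text
{'p26': array([ 596.01, -303.33,   -2.49]), 'p20': array([ 4.4410e+02, -1.7121e+02,  3.7000e-01]), 'p8': array([ 4.4074e+02, -3.7801e+02, -8.0000e-02]), 'p14': array([ 6.2407e+02,  1.0500e+00, -1.1000e-01]), 'rack': array([ 6.278e+02,  3.035e+01, -1.000e-01]), 'case': array([6.2612e+02, 8.4920e+01, 8.0000e-02]), 'mid': array([ 4.7714e+02,  2.9196e+02, -4.2000e-01])}
now [476.8 294.5 223.1] yaw -24.33 tilt [ 0.0029  0.0021 -1.    ] t 7.35 j7 -1.23
world d [ 119.2 -596.5  -73.1] turn tool-y total 28.07
[0.0177, 0.0037, -0.0247, 1.4]
[0.0183, 0.0037, -0.0243, 1.4]
[0.0189, 0.0037, -0.0238, 1.4]
[0.0195, 0.0037, -0.0234, 1.4]
[0.0201, 0.0037, -0.0229, 1.4]
[0.0206, 0.0037, -0.0224, 1.4]
[0.0212, 0.0037, -0.0219, 1.4]
[0.0217, 0.0037, -0.0213, 1.4]
[0.0222, 0.0037, -0.0208, 1.4]
[0.0227, 0.0037, -0.0202, 1.4]
[0.0232, 0.0037, -0.0197, 1.4]
[0.0237, 0.0037, -0.0191, 1.4]
[0.0241, 0.0037, -0.0185, 1.4]
[0.0246, 0.0037, -0.0179, 1.4]
[0.025, 0.0037, -0.0173, 1.4]
[0.0254, 0.0037, -0.0167, 1.4]
[0.0258, 0.0037, -0.0161, 1.4]
[0.0262, 0.0037, -0.0154, 1.4]
[0.0266, 0.0037, -0.0148, 1.4]
[0.0269, 0.0037, -0.0141, 1.4]
```

step_arm(deltas=[[-1,[0.0177,0.002,-0.0247],1.4],[-1,[0.0183,0.002,-0.0243],1.4],[-1,[0.019,0.002,-0.0238],1.4],[-1,[0.0195,0.002,-0.0234],1.4],[-1,[0.02,0.002,-0.0229],1.4],[-1,[0.0206,0.002,-0.0224],1.4],[-1,[0.0212,0.002,-0.022],1.4],[-1,[0.0217,0.002,-0.0213],1.4],[-1,[0.0222,0.002,-0.0208],1.4],[-1,[0.0227,0.002,-0.02],1.4]])

```text
time: 8.18
tcp_pos: [536.0, -6.1, 200.4]
ee_rot: [0.668, -0.668, 0.232, -0.233]
force: [0.6, 0.2, -0.2]
grip_width: 85.5
```

step_arm(deltas=[[-1,[0.0232,0.004,-0.02],1.4],[-1,[0.0237,0.004,-0.019],1.4],[-1,[0.024,0.004,-0.0185],1.4],[-1,[0.0246,0.004,-0.018],1.4],[-1,[0.025,0.004,-0.0173],1.4],[-1,[0.0254,0.004,-0.0167],1.4],[-1,[0.0258,0.004,-0.016],1.4],[-1,[0.0262,0.004,-0.0154],1.4],[-1,[0.026,0.004,-0.014],1.4],[-1,[0.022,0.004,-0.01],1.4]])

```text
time: 9.02
tcp_pos: [595.8, -298.4, 160.0]
ee_rot: [-0.634, 0.634, -0.313, 0.313]
force: [-0.3, -0.7, -0.0]
grip_width: 85.4
```

step_arm(deltas=[[-1,[0,0,0],0],[-1,[0,0,0],0]])

```text
time: 9.18
tcp_pos: [595.4, -297.1, 159.5]
ee_rot: [-0.634, 0.634, -0.313, 0.313]
force: [-0.1, 0.8, -0.6]
grip_width: 85.3
```

```bash
python3 - <<'E'
from h import *
import pickle
w=viewer.capture("wrist"); t=viewer.capture("top"); s=viewer.capture("scene"); pickle.dump((w,t,s),open("c7.pkl","wb"))
cv2.imwrite("pics/w7.png",w["pixels"])
a=cv2.resize(t["pixels"][180:250,140:220],None,fx=7,fy=7,interpolation=cv2.INTER_CUBIC)[:,:390]
crop(t,135,180,80,70,8,"t7"); crop(s,410,100,90,90,7,"s7")
E
python3 plan.py 596 -302 150 -52.4 2
```

```text
now [ 596.2 -293.6  160.3] yaw -52.21 tilt [ 5.0e-04  1.1e-03 -1.0e+00] t 9.33 j7 -0.61
world d [ -0.2  -8.4 -10.3] turn tool-y total 0.19
[0.0033, 0.0052, -0.0027, 0.1]
[0.0033, 0.0052, -0.0027, 0.1]
```

View pics/w7.png

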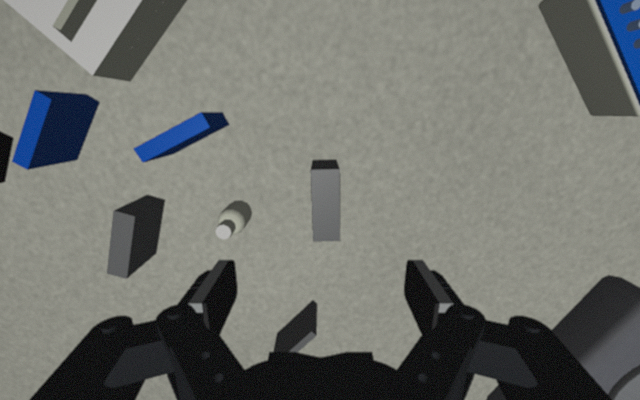

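View pics/t7.png

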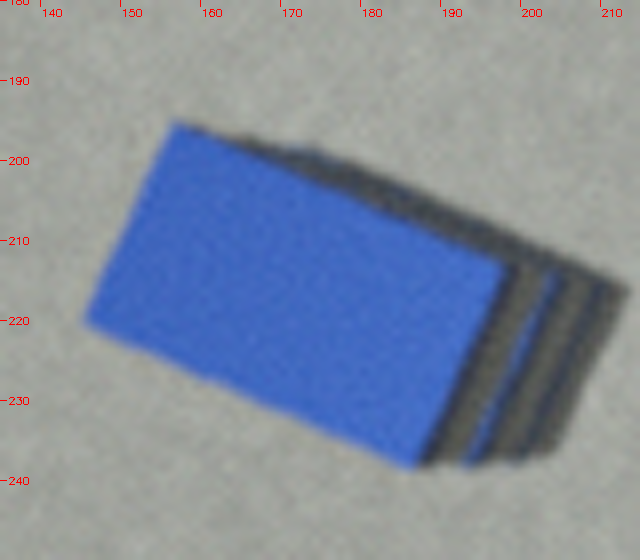

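View pics/s7.png

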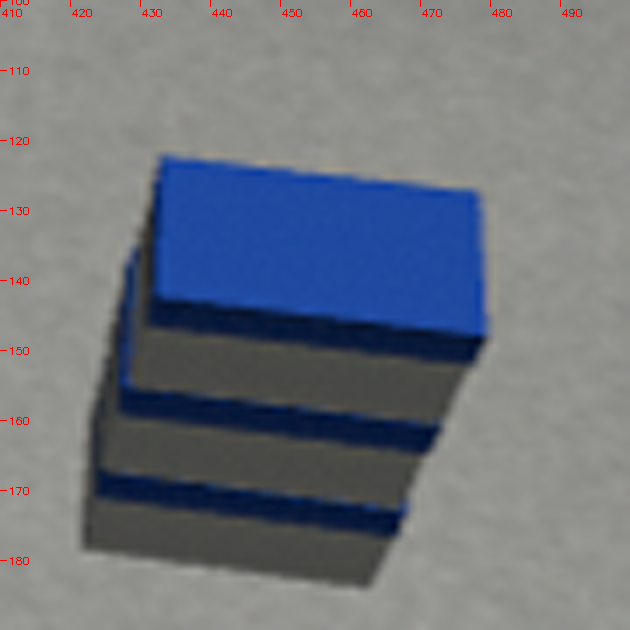

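Run:
```python
from wfit import *
import pickle
w,t,s=pickle.load(open("c7.pkl","rb"))
g=[476,292,-.42]
print('loose'); a=fitbox(t,T(135,180,8,[(176,121),(506,265),(416,468),(85,321)]),60,100,135,g)
b=fitbox(s,T(410,100,7,[(163,157),(480,192),(486,333),(156,297)]),60,100,135,g)
print('mid');fitbox(t,T(135,180,8,[(553,270),(468,466)]),60,100,90,g); fitbox(s,T(410,100,7,[(120,389),(440,427)]),60,100,90,g)
# p26
crop(w,290,145,70,110,6,"w7z")
```

```text
loose
[477.4 292.7] -24.3 rms 0.07
[477.3 294.2] -24.26 rms 0.16
mid
[476.4 293.6] -23.52 rms 0.15
[477.1 292.1] -24.2 rms 0.19
```

View pics/w7z.png

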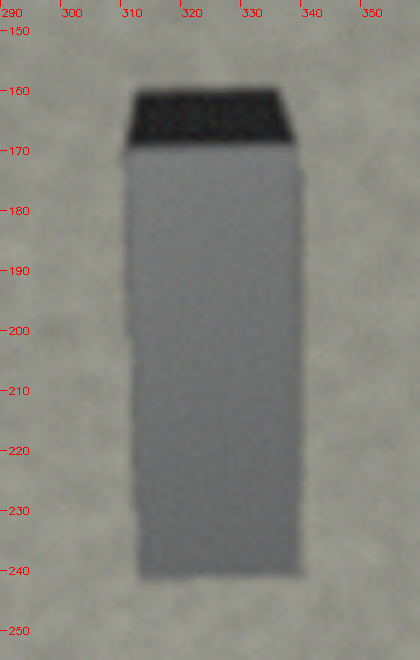

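```bash
python3 - <<'E'
from wfit import *
import pickle
w,t,s=pickle.load(open("c7.pkl","rb"))
fitbox(w,T(290,145,6,[(126,148),(298,143),(303,577),(138,577)]),70,26,56,[596,-303,.65])
E
python3 plan.py 596 -302.5 100 -52.6 3
```

```text
[ 595.  -302.4] 38.83 rms 0.39
now [ 596.2 -293.6  160.3] yaw -52.21 tilt [ 5.0e-04  1.1e-03 -1.0e+00] t 9.33 j7 -0.61
world d [ -0.2  -8.9 -60.3] turn tool-y total 0.39
[0.0023, 0.0201, -0.0019, 0.13]
[0.0023, 0.0201, -0.0019, 0.13]
[0.0023, 0.0201, -0.0019, 0.13]
```

step_arm(deltas=[[-1,[0.002,0.015,-0.002],0],[-1,[0.002,0.03,-0.002],0],[-1,[0.001,0.02,0],0],[-1,[0,0,0],0],[-1,[0,0,0],0]])

```text
time: 9.75
tcp_pos: [595.5, -300.3, 94.7]
ee_rot: [0.635, -0.635, 0.312, -0.311]
force: [0.6, 1.0, -0.5]
grip_width: 85.7
```

```bash
python3 plan.py 595.7 -302.7 45 -52 1;  python3 - <<'E'
from h import *
w=viewer.capture("wrist"); cv2.imwrite("pics/w8.png",w["pixels"])
E
python3 plan.py 595.7 -302.7 45 -52 1
```

```text
now [ 595.5 -300.3   94.7] yaw -52.24 tilt [-0.0014  0.0014 -1.    ] t 9.75 j7 -0.61
world d [  0.2  -2.4 -49.7] turn tool-y total -0.24
[0.0021, 0.0497, -0.0013, -0.24]
now [ 596.6 -300.9   96.1] yaw -52.25 tilt [ 1.3e-03  1.0e-04 -1.0e+00] t 9.8 j7 -0.61
world d [ -0.9  -1.8 -51.1] turn tool-y total -0.25
[0.0009, 0.0511, -0.0018, -0.25]
```

View pics/w8.png

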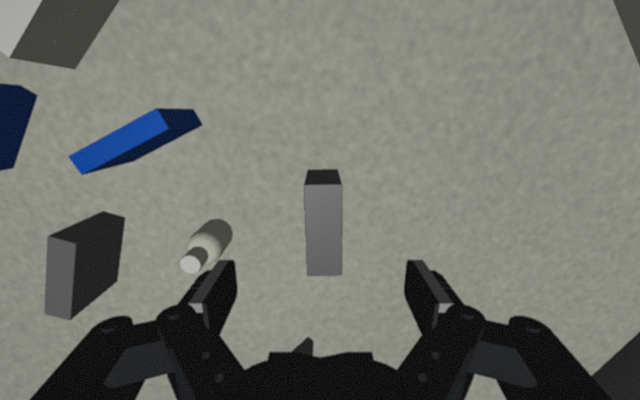

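step_arm(deltas=[[-1,[0.0015,0.02,-0.0015],0],[-1,[0,0.02,0],0],[-1,[0,0.01,0],0],[-1,[0,0,0],0],[0,[0,0,0],0],[1,[0,0,0],0],[1,[0,0,0],0],[1,[0,0,0],0],[1,[0,0,0],0],[1,[0,0,0],0]], force=40)

```text
time: 10.63
tcp_pos: [595.9, -304.2, 46.2]
ee_rot: [-0.635, 0.635, -0.311, 0.312]
force: [-0.5, 1.1, 5.3]
grip_width: 23.2
```

step_arm(deltas=[[1,[0,0,0],0],[1,[0,0,0],0],[1,[0,0,0],0]])

```text
time: 10.88
tcp_pos: [596.0, -304.2, 46.2]
ee_rot: [0.635, -0.635, 0.311, -0.312]
force: [-1.7, 0.6, 6.2]
grip_width: 23.1
```

```bash
python3 - <<'E'
from h import *
w=viewer.capture("wrist"); cv2.imwrite("pics/w9.png",w["pixels"])
E
python3 plan.py 595.7 -302.7 45 -52 1
```

```text
now [ 596.  -304.2   46.2] yaw -52.35 tilt [ 1.2e-03 -6.0e-04 -1.0e+00] t 10.93 j7 -0.62
world d [-0.3  1.5 -1.2] turn tool-y total -0.35
[-0.0013, 0.0012, 0.0007, -0.35]
```

View pics/w9.png

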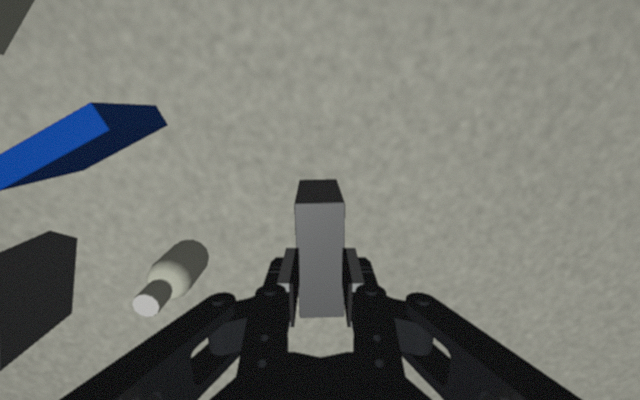

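step_arm(deltas=[[1,[0,-0.004,0],0],[1,[0,-0.012,0],0],[1,[0,-0.025,0],0],[1,[0,-0.03,0],0],[1,[0,-0.03,0],0],[1,[0,-0.012,0],0],[1,[0,0,0],0]])

```text
time: 11.52
tcp_pos: [597.6, -305.0, 162.2]
ee_rot: [0.635, -0.635, 0.309, -0.315]
force: [0.7, 0.2, -0.7]
grip_width: 23.1
```

```bash
python3 plan.py 637 117.7 150 -96 18 exact
```

```text
now [ 597.6 -305.   162.2] yaw -52.36 tilt [ 0.0069 -0.0032 -1.    ] t 11.52 j7 -0.59
world d [ 39.4 422.7 -12.2] turn tool-y total 43.64
[-0.0173, 0.0007, 0.0161, 2.42]
[-0.0179, 0.0007, 0.0153, 2.42]
[-0.0186, 0.0007, 0.0146, 2.42]
[-0.0192, 0.0007, 0.0138, 2.42]
[-0.0197, 0.0007, 0.0129, 2.42]
[-0.0202, 0.0007, 0.0121, 2.42]
[-0.0207, 0.0007, 0.0112, 2.42]
[-0.0212, 0.0007, 0.0103, 2.42]
[-0.0216, 0.0007, 0.0094, 2.42]
[-0.022, 0.0007, 0.0085, 2.42]
[-0.0223, 0.0007, 0.0076, 2.42]
[-0.0226, 0.0007, 0.0066, 2.42]
[-0.0229, 0.0007, 0.0057, 2.42]
[-0.0231, 0.0007, 0.0047, 2.42]
[-0.0233, 0.0007, 0.0037, 2.42]
[-0.0234, 0.0007, 0.0027, 2.42]
[-0.0235, 0.0007, 0.0017, 2.42]
[-0.0236, 0.0007, 0.0007, 2.42]
```

step_arm(deltas=[[1,[-0.0173,0,0.016],2.42],[1,[-0.018,0,0.0153],2.42],[1,[-0.0186,0,0.0146],2.42],[1,[-0.0192,0,0.0138],2.42],[1,[-0.0197,0,0.013],2.42],[1,[-0.0202,0,0.012],2.42],[1,[-0.0207,0,0.011],2.42],[1,[-0.0212,0,0.0103],2.42],[1,[-0.0216,0,0.0094],2.42]])

```text
time: 12.27
tcp_pos: [613.2, -91.6, 155.7]
ee_rot: [-0.563, 0.565, -0.428, 0.426]
force: [-0.2, -0.2, -1.8]
grip_width: 23.0
```

step_arm(deltas=[[1,[-0.022,0,0.0085],2.42],[1,[-0.0223,0,0.0076],2.42],[1,[-0.0226,0,0.0066],2.42],[1,[-0.023,0,0.0057],2.42],[1,[-0.023,0,0.0047],2.42],[1,[-0.0233,0,0.0037],2.42],[1,[-0.0234,0,0.0027],2.42],[1,[-0.021,0,0.0017],2.42],[1,[-0.012,0,0.0007],2.42],[1,[0,0,0],0]])

```text
time: 13.1
tcp_pos: [631.8, 109.0, 155.7]
ee_rot: [0.474, -0.476, 0.525, -0.523]
force: [0.9, 1.0, -1.5]
grip_width: 23.0
```

step_arm(deltas=[[1,[0,0,0],0],[1,[0,0,0],0]])

```text
time: 13.27
tcp_pos: [632.7, 102.5, 156.7]
ee_rot: [0.472, -0.474, 0.525, -0.525]
force: [0.3, -0.1, -1.1]
grip_width: 22.9
```

```bash
python3 plan.py 637 117.7 150 -96 1 exact;python3 - <<'E'
from h import *
import pickle
w=viewer.capture("wrist"); cv2.imwrite("pics/w10.png",w["pixels"]); s=viewer.capture("scene"); crop(s,290,130,150,150,5,"s10"); t=viewer.capture("top");pickle.dump((w,t,s),open("c10.pkl","wb")); crop(t,225,110,125,75,6,"t10")
E
python3 plan.py 637 117.7 150 -96 1 exact
```

```text
now [632.7 102.5 156.7] yaw -95.95 tilt [-0.0022 -0.0019 -1.    ] t 13.27 j7 -1.95
world d [ 4.3 15.2 -6.7] turn tool-y total 0.05
[-0.0156, 0.0067, 0.0027, 0.05]
now [633.3 102.4 157.6] yaw -96.03 tilt [-6.e-04 -1.e-03 -1.e+00] t 13.42 j7 -1.95
world d [ 3.7 15.3 -7.6] turn tool-y total -0.03
[-0.0156, 0.0076, 0.0021, -0.03]
```

View pics/w10.png

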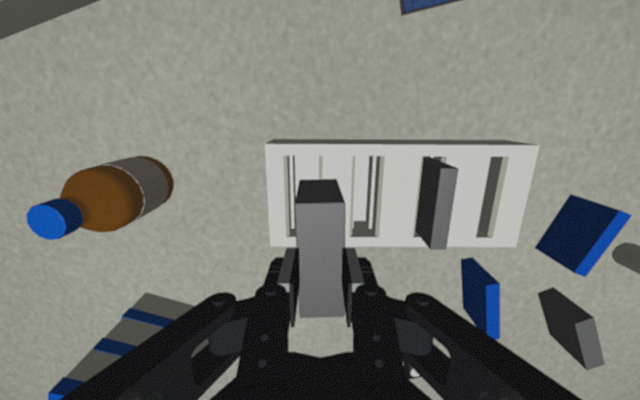

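View pics/s10.png

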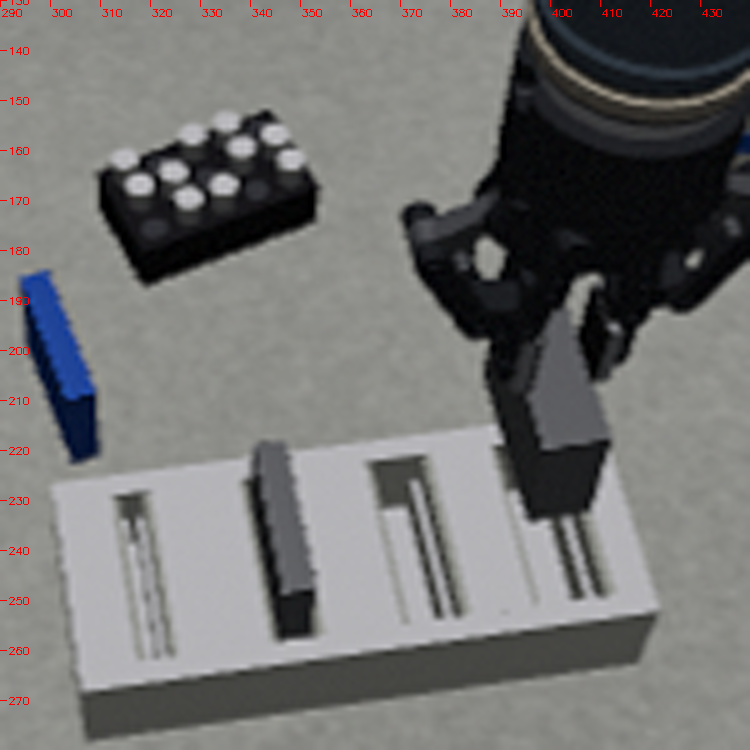

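View pics/t10.png

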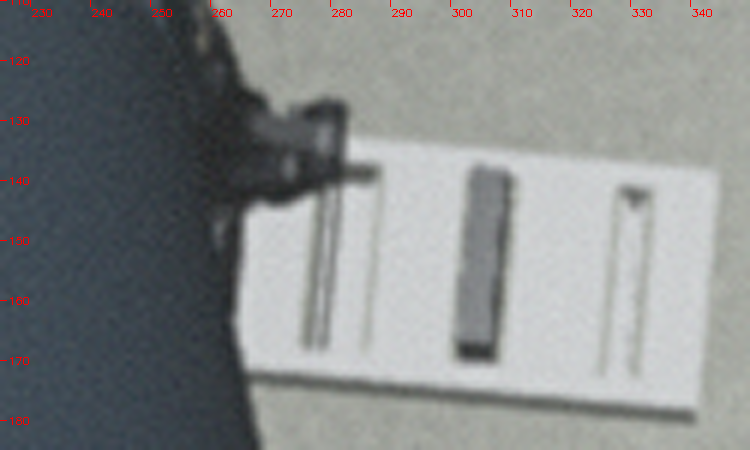

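step_arm(deltas=[[1,[-0.008,0.01,0.002],0],[1,[-0.0075,0.018,0.001],0],[1,[0,0.018,0],0],[1,[0,0.006,0],0],[1,[0,0,0],0],[1,[0,0,0],0],[1,[0,0,0],0]])

```text
time: 14.0
tcp_pos: [638.9, 119.4, 107.0]
ee_rot: [-0.474, 0.473, -0.525, 0.526]
force: [-0.1, 0.0, -2.5]
grip_width: 22.7
```

```bash
python3 - <<'E'
from h import *
import pickle
w=viewer.capture("wrist"); crop(w,245,130,190,160,4,"w11"); s=viewer.capture("scene"); crop(s,360,160,75,115,6,"s11"); pickle.dump((w,s),open("c11.pkl","wb"));
E
python3 plan.py 637 117.7 104 -96 1 exact
```

```text
now [638.8 119.4 107.2] yaw -95.94 tilt [ 2.3e-03  3.0e-04 -1.0e+00] t 14.1 j7 -1.98
world d [-1.8 -1.7 -3.2] turn tool-y total 0.06
[0.0019, 0.0032, -0.0016, 0.06]
```

View pics/w11.png

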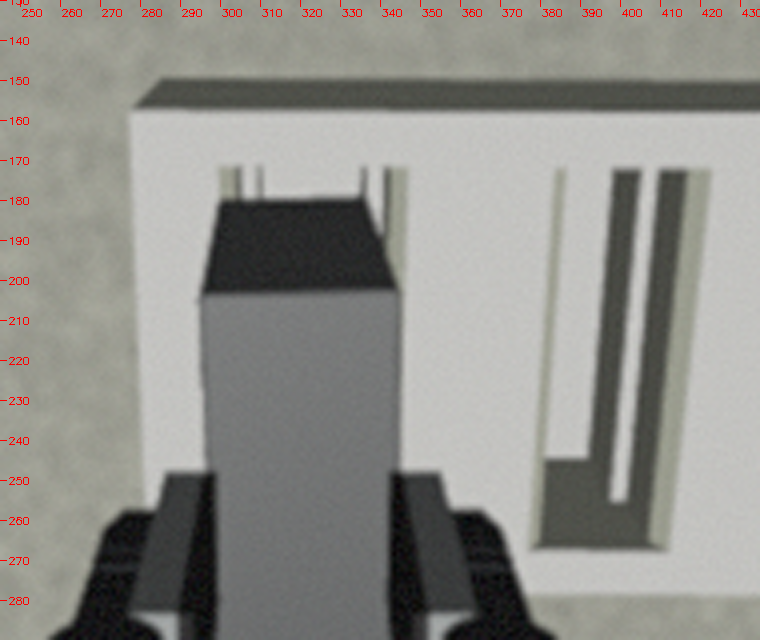

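View pics/s11.png

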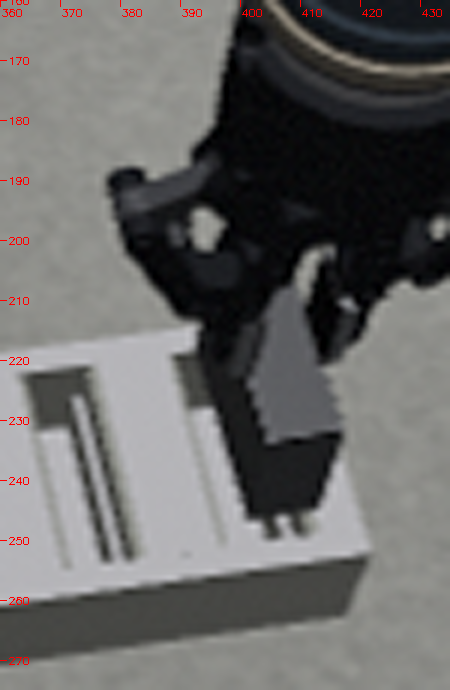

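Run:
```python
from wfit import *
import pickle
w,s=pickle.load(open("c11.pkl","rb"))
for zb in (60,62):
  print('wrist bottom far edge',back(w,T(245,130,4,[(222,198),(363,198)]),zb).round(1).tolist())
  print('scene',back(s,T(360,160,6,[(248,515),(315,510)]),zb).round(1).tolist())
print('wrist slot far corners',back(w,T(245,130,4,[(220,168),(408,168)]),50).round(1).tolist())
rack=fitbox(s,T(360,160,6,[(370,551)]),98,240,50,[627.8,30.3,-.103]) 
print('wrist rack corner L',back(w,T(245,130,4,[(130,110)]),50).round(1), 'scene',back(s,T(360,160,6,[(370,551)]),50).round(1))
r=[627.8,30.35,-.103]
print(box(*r,98,240,0,50)[4:].round(1))
th=-.103
for n,(x,y) in {'slotw':(0,0)}.items(): pass
c,sn=np.cos(th),np.sin(th)
p=np.array(r[:2])+np.array([-sn,c])*87+np.array([c,sn])*39
print('slot26 far end centre model',p.round(1))
```

```text
wrist bottom far edge [[674.2, 130.5, 60.0], [671.7, 106.2, 60.0]]
scene [[670.4, 105.5, 60.0], [674.4, 128.2, 60.0]]
wrist bottom far edge [[674.6, 130.3, 62.0], [672.1, 106.3, 62.0]]
scene [[671.3, 104.8, 62.0], [675.3, 127.5, 62.0]]
wrist slot far corners [[677.6, 131.1, 50.0], [674.1, 97.3, 50.0]]
[628.  30.] -6.14 rms 0.0
wrist rack corner L [[689.6 145.6  50. ]] scene [[689.6 144.1  50. ]]
[[566.7 -84.   50. ]
 [664.2 -94.1  50. ]
 [688.9 144.7  50. ]
 [591.4 154.8  50. ]]
slot26 far end centre model [675.5 112.9]
```

step_arm(deltas=[[1,[0.002,0.003,0],0],[1,[0.002,0.003,0],0],[1,[0,0.002,0],0],[1,[0,0,0],0],[1,[0,0,0],0]])

```text
time: 14.52
tcp_pos: [637.4, 115.5, 97.8]
ee_rot: [0.473, -0.474, 0.525, -0.525]
force: [0.2, 0.3, -1.7]
grip_width: 23.2
```

```bash
python3 - <<'E'
from h import *
import pickle
w=viewer.capture("wrist"); crop(w,245,130,190,160,4,"w12"); s=viewer.capture("scene"); crop(s,360,160,75,115,6,"s12"); pickle.dump((w,s),open("c12.pkl","wb"));
E
python3 plan.py 637 117.7 104 -96 1 exact
```

```text
now [637.6 115.7  98. ] yaw -95.9 tilt [ 2.e-04  1.e-04 -1.e+00] t 14.62 j7 -1.97
world d [-0.6  2.   6. ] turn tool-y total 0.1
[-0.0019, -0.006, -0.0008, 0.1]
```

View pics/w12.png

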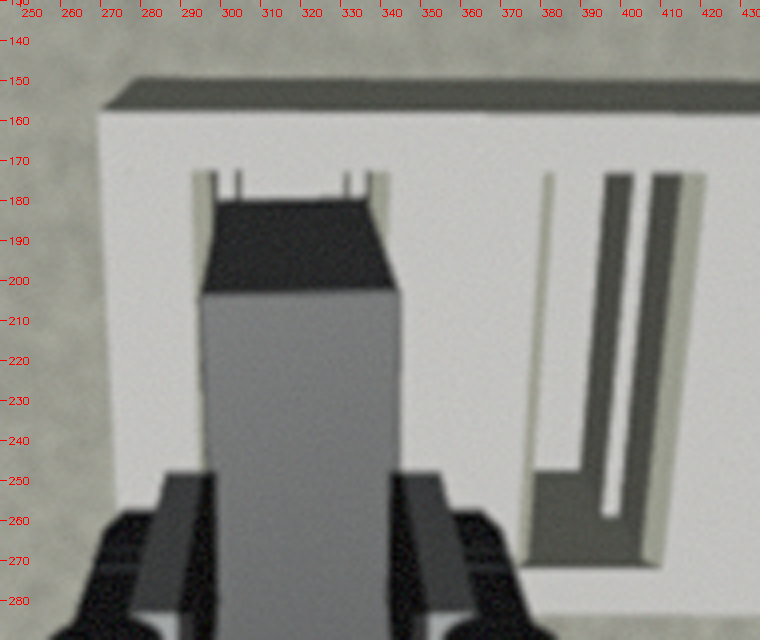

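View pics/s12.png

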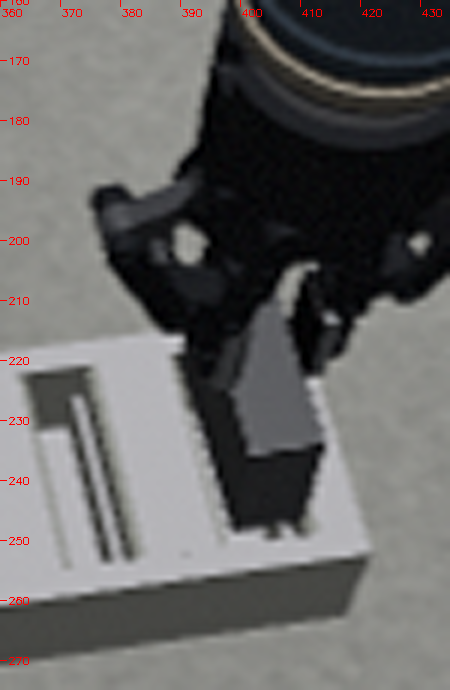

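step_arm(deltas=[[1,[0,0.004,0],0],[1,[0,0.005,0],0],[1,[0,0.005,0],0],[1,[0,0.004,0],0],[1,[0,0.002,0],0],[1,[0,0,0],0]])

```text
time: 15.12
tcp_pos: [637.0, 116.0, 77.2]
ee_rot: [0.473, -0.474, 0.525, -0.525]
force: [0.1, 1.7, -1.6]
grip_width: 23.2
```

step_arm(deltas=[[1,[0,0.0015,0],0],[1,[0,0.001,0],0],[1,[0,0.0005,0],0],[1,[0,0,0],0]])

```text
time: 15.45
tcp_pos: [637.7, 115.9, 75.2]
ee_rot: [-0.474, 0.473, -0.525, 0.525]
force: [-0.6, 2.9, -0.6]
grip_width: 22.9
```

step_arm(deltas=[[1,[0,0.001,0],0],[1,[0,0.0005,0],0],[1,[0,0,0],0]])

```text
time: 15.7
tcp_pos: [637.3, 116.2, 74.3]
ee_rot: [0.474, -0.474, 0.525, -0.525]
force: [-2.7, 1.8, 5.3]
grip_width: 22.9
```

step_arm(deltas=[[-1,[0,0,0],0],[-1,[0,0,0],0],[-1,[0,0,0],0],[-1,[0,-0.005,0],0],[-1,[0,-0.02,0],0],[-1,[0,-0.035,0],0],[-1,[0,-0.03,0],0],[-1,[0,-0.02,0],0]])

```text
time: 16.37
tcp_pos: [639.0, 115.4, 187.1]
ee_rot: [-0.475, 0.472, -0.524, 0.526]
force: [-0.2, -0.0, 0.4]
grip_width: 84.9
```

```bash
python3 - <<'E'
from h import *
w=viewer.capture("wrist"); cv2.imwrite("pics/w13.png",w["pixels"])
E
python3 plan.py 444.3 -171.2 150 -69 15 exact
```

```text
now [641.  115.9 190.9] yaw -95.94 tilt [ 0.0107  0.0019 -0.9999] t 16.42 j7 -1.96
world d [-196.7 -287.1  -40.9] turn tool-y total -26.94
[0.0204, 0.0027, -0.0111, -1.8]
[0.02, 0.0027, -0.0117, -1.8]
[0.0197, 0.0027, -0.0123, -1.8]
[0.0193, 0.0027, -0.0129, -1.8]
[0.0189, 0.0027, -0.0135, -1.8]
[0.0184, 0.0027, -0.0141, -1.8]
[0.018, 0.0027, -0.0147, -1.8]
[0.0175, 0.0027, -0.0152, -1.8]
[0.017, 0.0027, -0.0158, -1.8]
[0.0165, 0.0027, -0.0163, -1.8]
[0.016, 0.0027, -0.0168, -1.8]
[0.0155, 0.0027, -0.0173, -1.8]
[0.0149, 0.0027, -0.0178, -1.8]
[0.0143, 0.0027, -0.0182, -1.8]
[0.0138, 0.0027, -0.0187, -1.8]
```

View pics/w13.png

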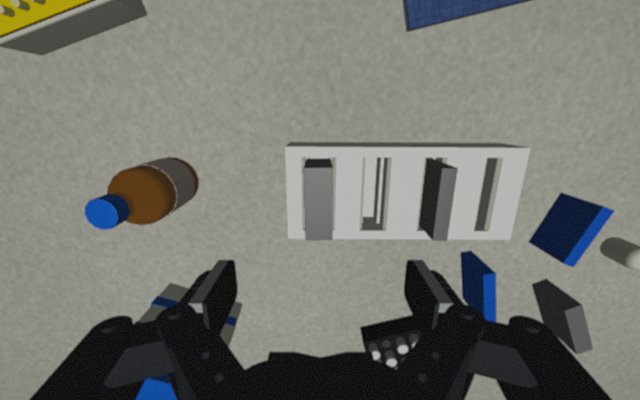

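step_arm(deltas=[[-1,[0.02,0.001,-0.011],-1.8],[-1,[0.02,0.001,-0.0117],-1.8],[-1,[0.0197,0.001,-0.0123],-1.8],[-1,[0.0193,0.002,-0.013],-1.8],[-1,[0.019,0.003,-0.0135],-1.8],[-1,[0.0184,0.003,-0.014],-1.8],[-1,[0.018,0.003,-0.0147],-1.8],[-1,[0.0175,0.003,-0.0152],-1.8]])

```text
time: 17.08
tcp_pos: [532.2, -38.7, 166.5]
ee_rot: [-0.536, 0.536, -0.461, 0.461]
force: [-0.5, -1.1, -0.7]
grip_width: 85.7
```

step_arm(deltas=[[-1,[0.017,0.003,-0.0158],-1.8],[-1,[0.0165,0.003,-0.0163],-1.8],[-1,[0.016,0.003,-0.0168],-1.8],[-1,[0.0155,0.003,-0.0173],-1.8],[-1,[0.015,0.003,-0.018],-1.8],[-1,[0.012,0.003,-0.015],-1.8],[-1,[0.009,0.002,-0.011],-1.8],[-1,[0,0,0],0],[-1,[0,0,0],0],[-1,[0,0,0],0]])

```text
time: 17.92
tcp_pos: [450.0, -160.8, 146.8]
ee_rot: [0.583, -0.583, 0.4, -0.4]
force: [0.0, 0.8, 0.1]
grip_width: 85.4
```

```bash
python3 - <<'E'
from h import *
import pickle
w=viewer.capture("wrist"); cv2.imwrite("pics/w14.png",w["pixels"]);pickle.dump(w,open("c14.pkl","wb")); crop(w,270,130,110,150,4,"w14z")
E
python3 plan.py 444.3 -171.2 150 -69 1 exact
```

```text
now [ 450.1 -160.5  146.8] yaw -68.84 tilt [ 1.1e-03  1.0e-04 -1.0e+00] t 17.97 j7 -0.98
world d [ -5.8 -10.7   3.2] turn tool-y total 0.16
[0.0078, -0.0032, -0.0093, 0.16]
```

View pics/w14.png

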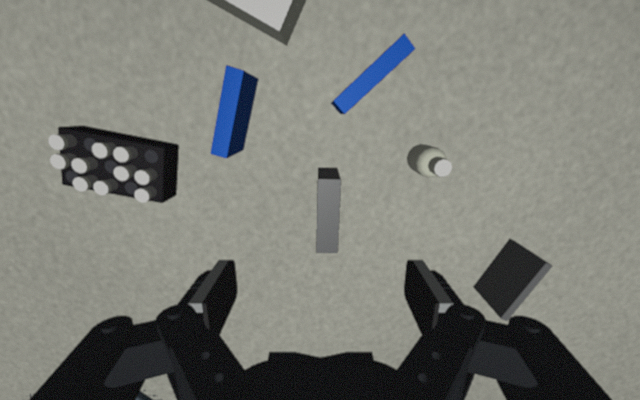

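View pics/w14z.png

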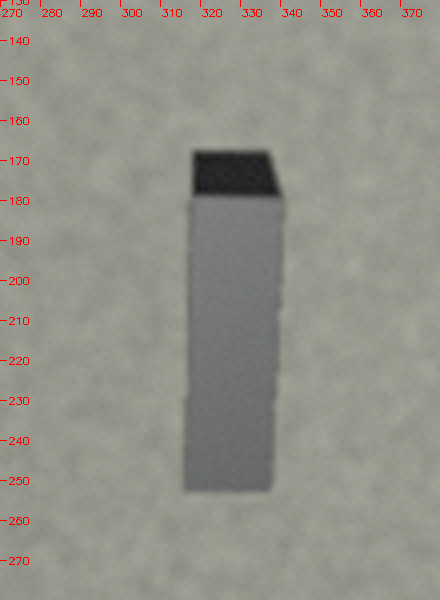

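```bash
python3 - <<'E'
from wfit import *
import pickle
w=pickle.load(open("c14.pkl","rb"))
fitbox(w,T(270,130,4,[(191,196),(284,196),(272,492),(184,491)]),70,20,56,[444,-171,.37])
fitbox(w,T(270,130,4,[(191,196),(284,196),(272,492),(184,491)]),70,26,56,[444,-171,.37])
E
python3 plan.py 444.3 -171 150 -69.2 1 exact
```

```text
[ 443.1 -169.7] 19.88 rms 0.36
[ 443.1 -169.7] 19.88 rms 2.48
now [ 450.1 -160.5  146.8] yaw -68.84 tilt [ 1.1e-03  1.0e-04 -1.0e+00] t 17.97 j7 -0.98
world d [ -5.8 -10.5   3.2] turn tool-y total 0.36
[0.0077, -0.0032, -0.0092, 0.36]
```

step_arm(deltas=[[-1,[0.004,0.012,-0.005],0.3],[-1,[0.0035,0.02,-0.0045],0.3],[-1,[0,0.018,0],0],[-1,[0,0.006,0],0],[-1,[0,0,0],0],[-1,[0,0,0],0]])

```text
time: 18.47
tcp_pos: [443.8, -171.2, 90.8]
ee_rot: [0.581, -0.581, 0.403, -0.403]
force: [0.2, 0.0, -0.2]
grip_width: 85.4
```

```bash
python3 - <<'E'
from h import *
w=viewer.capture("wrist"); cv2.imwrite("pics/w15.png",w["pixels"])
E
python3 plan.py 443.7 -170.6 46 -69.5 1 exact
```

```text
now [ 444.2 -171.5   91.3] yaw -69.44 tilt [ 1.5e-03 -3.0e-04 -1.0e+00] t 18.52 j7 -0.98
world d [ -0.5   0.9 -45.3] turn tool-y total 0.06
[-0.001, 0.0453, -0.0001, 0.06]
```

View pics/w15.png

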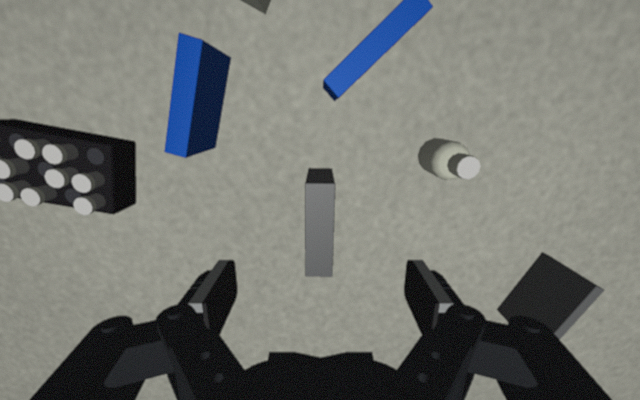

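Well centred (plate at u≈319, jaws at 320). Descend and grip.

step_arm(deltas=[[-1,[0,0.018,0],0],[-1,[0,0.018,0],0],[-1,[0,0.009,0],0],[-1,[0,0,0],0],[0,[0,0,0],0],[1,[0,0,0],0],[1,[0,0,0],0],[1,[0,0,0],0],[1,[0,0,0],0],[1,[0,0,0],0]])

```text
time: 19.35
tcp_pos: [443.4, -171.9, 46.1]
ee_rot: [0.581, -0.581, 0.403, -0.403]
force: [-1.0, 0.6, 4.7]
grip_width: 17.8
```

step_arm(deltas=[[1,[0,0,0],0],[1,[0,0,0],0],[1,[0,0,0],0]])

```text
time: 19.6
tcp_pos: [443.4, -172.0, 46.2]
ee_rot: [0.581, -0.581, 0.403, -0.403]
force: [-1.7, 0.8, 6.3]
grip_width: 17.4
```

step_arm(deltas=[[1,[0,-0.004,0],0],[1,[0,-0.012,0],0],[1,[0,-0.025,0],0],[1,[0,-0.03,0],0],[1,[0,-0.03,0],0],[1,[0,-0.012,0],0],[1,[0,0,0],0]])

```text
time: 20.18
tcp_pos: [445.1, -172.6, 161.7]
ee_rot: [0.582, -0.58, 0.401, -0.406]
force: [0.3, -0.0, -1.0]
grip_width: 17.2
```

```bash
python3 - <<'E'
from h import *
w=viewer.capture("wrist"); cv2.imwrite("pics/w16.png",w["pixels"])
E
python3 plan.py 631.5 57.5 155 -96 15 exact
```

```text
now [ 443.7 -172.2  159.7] yaw -69.51 tilt [ 0.003  -0.0011 -1.    ] t 20.23 j7 -0.96
world d [187.8 229.7  -4.7] turn tool-y total 26.49
[-0.01, 0.0003, 0.0171, 1.77]
[-0.0105, 0.0003, 0.0168, 1.77]
[-0.011, 0.0003, 0.0164, 1.77]
[-0.0115, 0.0003, 0.0161, 1.77]
[-0.012, 0.0003, 0.0157, 1.77]
[-0.0125, 0.0003, 0.0154, 1.77]
[-0.0129, 0.0003, 0.015, 1.77]
[-0.0134, 0.0003, 0.0146, 1.77]
[-0.0138, 0.0003, 0.0141, 1.77]
[-0.0143, 0.0003, 0.0137, 1.77]
[-0.0147, 0.0003, 0.0133, 1.77]
[-0.0151, 0.0003, 0.0128, 1.77]
[-0.0155, 0.0003, 0.0123, 1.77]
[-0.0158, 0.0003, 0.0118, 1.77]
[-0.0162, 0.0003, 0.0114, 1.77]
```

View pics/w16.png

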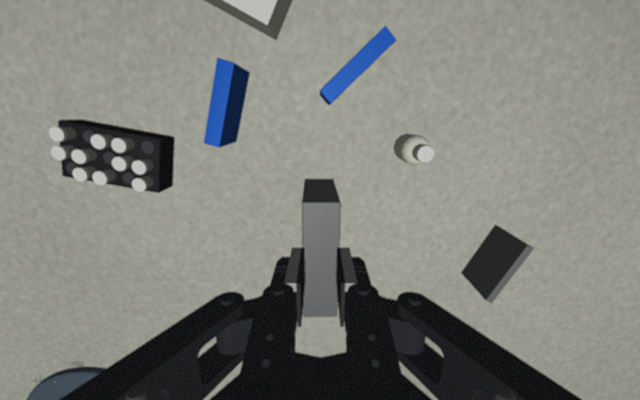

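step_arm(deltas=[[1,[-0.01,0,0.017],1.77],[1,[-0.0105,0,0.017],1.77],[1,[-0.011,0,0.0164],1.77],[1,[-0.0115,0,0.016],1.77],[1,[-0.012,0,0.0157],1.77],[1,[-0.0125,0,0.0154],1.77],[1,[-0.013,0,0.015],1.77],[1,[-0.0134,0,0.0146],1.77]])

```text
time: 20.9
tcp_pos: [542.3, -48.4, 156.2]
ee_rot: [-0.526, 0.527, -0.473, 0.471]
force: [-0.0, 0.1, -1.0]
grip_width: 17.4
```

step_arm(deltas=[[1,[-0.0138,0,0.014],1.77],[1,[-0.0143,0,0.0137],1.77],[1,[-0.0147,0,0.0133],1.77],[1,[-0.015,0,0.0128],1.77],[1,[-0.0155,0,0.0123],1.77],[1,[-0.013,0,0.01],1.77],[1,[-0.008,0,0.006],1.77],[1,[0,0,0],0],[1,[0,0,0],0],[1,[0,0,0],0]])

```text
time: 21.73
tcp_pos: [621.7, 46.2, 157.0]
ee_rot: [0.472, -0.474, 0.526, -0.525]
force: [0.3, 0.3, -1.2]
grip_width: 17.0
```

```bash
python3 plan.py 631.4 58.3 104 -96 1 exact
```

```text
now [621.7  46.2 157. ] yaw -96.07 tilt [-0.0029 -0.0011 -1.    ] t 21.73 j7 -1.86
world d [  9.7  12.1 -53. ] turn tool-y total -0.07
[-0.013, 0.053, 0.0084, -0.07]
```

step_arm(deltas=[[1,[-0.007,0.008,0.005],0],[1,[-0.006,0.015,0.0035],0],[1,[0,0.018,0],0],[1,[0,0.009,0],0],[1,[0,0.002,0],0],[1,[0,0,0],0],[1,[0,0,0],0]])

```text
time: 22.32
tcp_pos: [633.1, 59.3, 106.7]
ee_rot: [-0.473, 0.473, -0.526, 0.526]
force: [0.2, 0.4, -0.8]
grip_width: 17.0
```

```bash
python3 - <<'E'
from h import *
import pickle
w=viewer.capture("wrist"); crop(w,225,130,190,160,4,"w17"); s=viewer.capture("scene"); crop(s,320,150,110,120,6,"s17"); pickle.dump((w,s),open("c17.pkl","wb"));
E
python3 plan.py 631.4 58.3 104 -96 1 exact
```

```text
now [633.4  59.4 107.4] yaw -96.07 tilt [ 1.8e-03  1.0e-04 -1.0e+00] t 22.42 j7 -1.88
world d [-2.  -1.1 -3.4] turn tool-y total -0.07
[0.0013, 0.0034, -0.0019, -0.07]
```

View pics/w17.png

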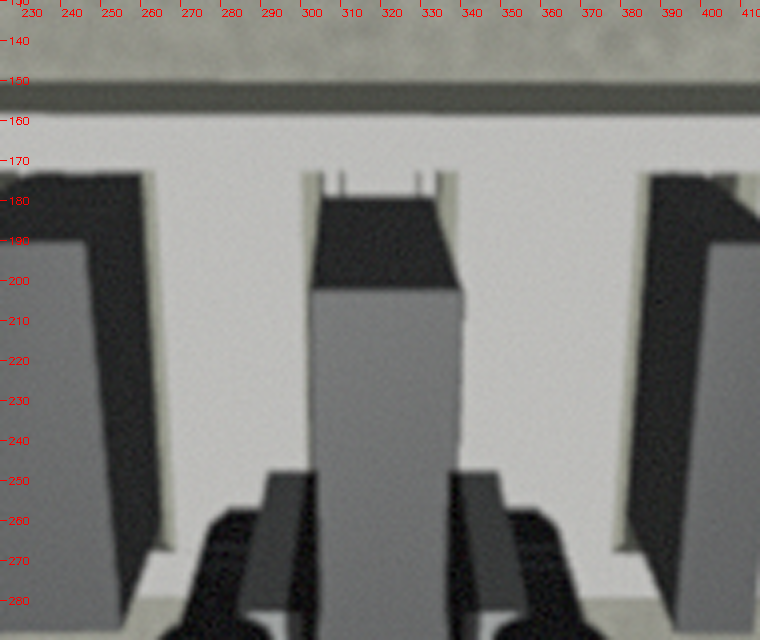

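View pics/s17.png

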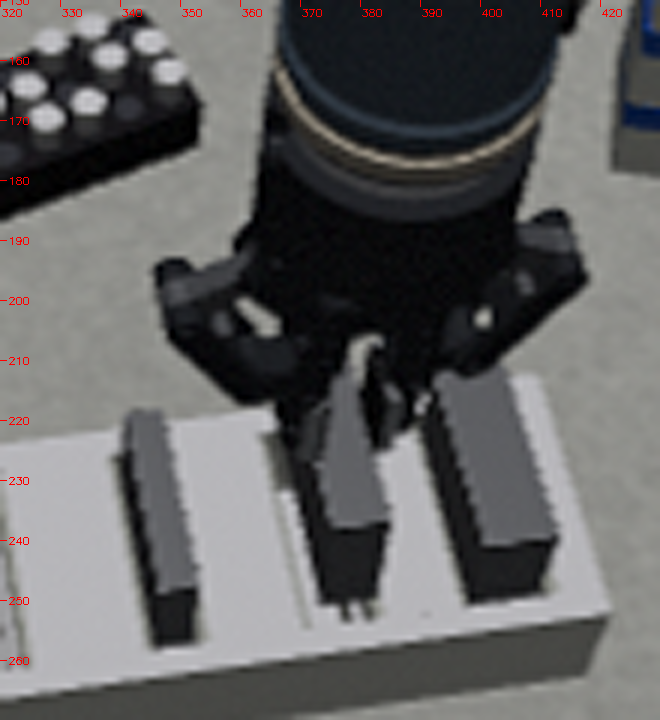

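Run:
```python
from wfit import *
import pickle
w,s=pickle.load(open("c17.pkl","rb"))
ax=np.array([.103,.995,0]); tcp=np.array([633.2,59.4,0])
for z in (120,140,160,180,200):
    print(z,[proj(s,tcp+sgn*d*ax+[0,0,z])[0].round(0).tolist() for sgn in(-1,1) for d in (45,55,65)])
print(T(320,150,6,[(585,275),(465,375),(155,275),(165,330),(245,405)]))
```

```text
120 [[354.0, 223.0], [349.0, 224.0], [344.0, 225.0], [399.0, 217.0], [404.0, 217.0], [409.0, 216.0]]
140 [[355.0, 218.0], [350.0, 219.0], [344.0, 220.0], [400.0, 212.0], [405.0, 211.0], [410.0, 210.0]]
160 [[355.0, 213.0], [350.0, 213.0], [345.0, 214.0], [402.0, 206.0], [407.0, 206.0], [412.0, 205.0]]
180 [[356.0, 207.0], [351.0, 208.0], [345.0, 208.0], [404.0, 200.0], [409.0, 200.0], [414.0, 199.0]]
200 [[357.0, 201.0], [351.0, 202.0], [346.0, 202.0], [405.0, 194.0], [411.0, 194.0], [416.0, 193.0]]
[(417.0833333333333, 195.41666666666666), (397.0833333333333, 212.08333333333334), (345.4166666666667, 195.41666666666666), (347.0833333333333, 204.58333333333334), (360.4166666666667, 217.08333333333331)]
```

step_arm(deltas=[[1,[0.0005,0.003,0],0],[1,[0,0.003,0],0],[1,[0,0.003,0],0],[1,[0,0,0],0],[1,[0,0,0],0]])

```text
time: 22.83
tcp_pos: [632.5, 58.9, 97.2]
ee_rot: [0.473, -0.473, 0.526, -0.526]
force: [1.1, 1.1, -1.4]
grip_width: 17.2
```

```bash
python3 - <<'E'
from h import *
import pickle
w=viewer.capture("wrist"); crop(w,225,130,190,160,4,"w18")
E
python3 plan.py 631.4 58.3 104 -96 1 exact
```

```text
now [632.7  58.9  97.4] yaw -96.06 tilt [-1.e-04 -1.e-04 -1.e+00] t 22.88 j7 -1.88
world d [-1.3 -0.6  6.6] turn tool-y total -0.06
[0.0007, -0.0066, -0.0012, -0.06]
```

View pics/w18.png

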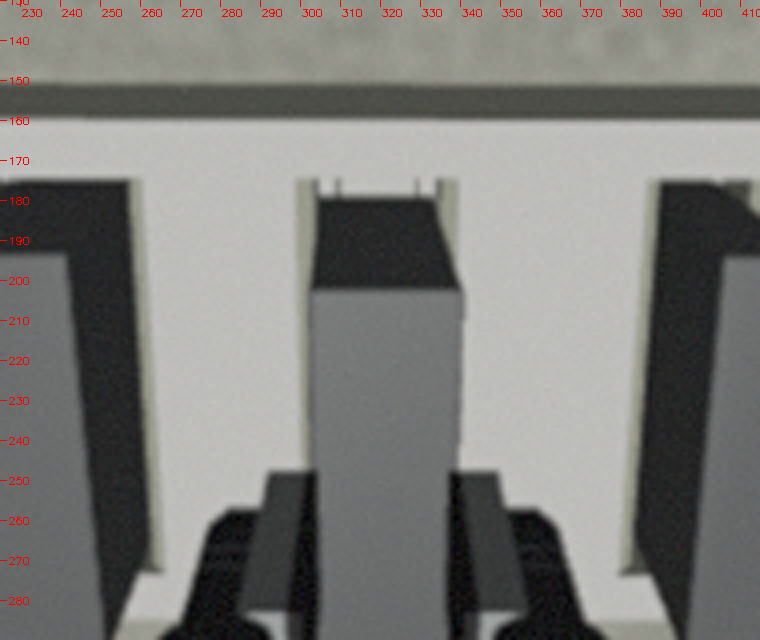

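step_arm(deltas=[[1,[0,0.004,0],0],[1,[0,0.005,0],0],[1,[0,0.005,0],0],[1,[0,0.004,0],0],[1,[0,0.002,0],0],[1,[0,0.001,0],0],[1,[0,0,0],0]])

```text
time: 23.47
tcp_pos: [632.5, 58.9, 76.1]
ee_rot: [0.473, -0.473, 0.526, -0.526]
force: [0.1, -0.4, -1.2]
grip_width: 17.1
```

step_arm(deltas=[[1,[0,0.001,0],0],[1,[0,0.0005,0],0],[1,[0,0,0],0]])

```text
time: 23.72
tcp_pos: [632.8, 58.9, 75.1]
ee_rot: [-0.473, 0.473, -0.526, 0.526]
force: [0.1, -0.2, -0.7]
grip_width: 17.8
```

step_arm(deltas=[[1,[0,0.001,0],0],[1,[0,0.0005,0],0],[1,[0,0,0],0]])

```text
time: 23.97
tcp_pos: [633.0, 59.2, 74.2]
ee_rot: [-0.473, 0.473, -0.526, 0.526]
force: [-1.0, 0.8, 2.9]
grip_width: 17.0
```

step_arm(deltas=[[0.1,[0,0,0],0],[0.1,[0,0,0],0],[0.1,[0,0,0],0],[0.1,[0,0,0],0]])

```text
time: 24.3
tcp_pos: [632.6, 58.8, 73.3]
ee_rot: [-0.473, 0.473, -0.526, 0.526]
force: [-0.1, -0.3, -0.9]
grip_width: 38.8
```

Run:
```python
from h import *
import pickle
w=viewer.capture("wrist"); cv2.imwrite("pics/w19.png",w["pixels"])
```

```text
(no output)
```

View pics/w19.png

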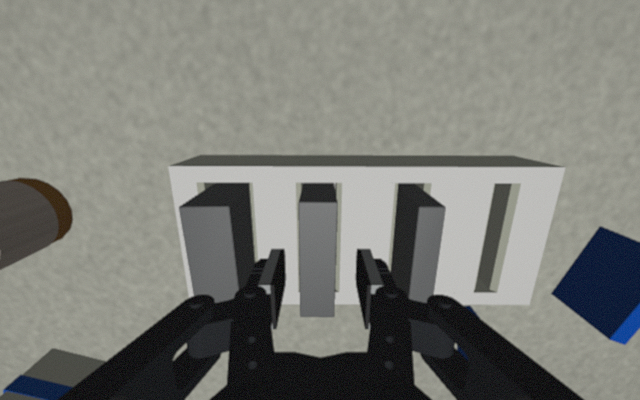

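Released clear of both neighbours, so retract straight up. The fingers open only once they are above the plates.

step_arm(deltas=[[0.1,[0,-0.006,0],0],[0.1,[0,-0.015,0],0],[0.1,[0,-0.03,0],0],[0.1,[0,-0.035,0],0],[-1,[0,-0.025,0],0],[-1,[0,-0.005,0],0]])

```text
time: 24.85
tcp_pos: [635.7, 59.4, 195.6]
ee_rot: [-0.476, 0.47, -0.524, 0.528]
force: [0.0, 0.3, 0.5]
grip_width: 61.6
```

```bash
python3 plan.py 441 -378 150 -94.5 18 exact
```

```text
now [635.7  59.4 195.6] yaw -96.07 tilt [ 0.0098  0.0014 -1.    ] t 24.85 j7 -1.87
world d [-194.7 -437.4  -45.6] turn tool-y total -1.57
[0.0253, 0.0025, -0.0082, -0.09]
[0.0253, 0.0025, -0.0082, -0.09]
[0.0253, 0.0025, -0.0083, -0.09]
[0.0253, 0.0025, -0.0083, -0.09]
[0.0253, 0.0025, -0.0083, -0.09]
[0.0252, 0.0025, -0.0084, -0.09]
[0.0252, 0.0025, -0.0084, -0.09]
[0.0252, 0.0025, -0.0085, -0.09]
[0.0252, 0.0025, -0.0085, -0.09]
[0.0252, 0.0025, -0.0085, -0.09]
[0.0252, 0.0025, -0.0086, -0.09]
[0.0252, 0.0025, -0.0086, -0.09]
[0.0252, 0.0025, -0.0086, -0.09]
[0.0251, 0.0025, -0.0087, -0.09]
[0.0251, 0.0025, -0.0087, -0.09]
[0.0251, 0.0025, -0.0088, -0.09]
[0.0251, 0.0025, -0.0088, -0.09]
[0.0251, 0.0025, -0.0088, -0.09]
```

step_arm(deltas=[[-1,[0.025,0.001,-0.0083],-0.1],[-1,[0.025,0.001,-0.0083],-0.1],[-1,[0.025,0.001,-0.0083],-0.1],[-1,[0.025,0.001,-0.0083],-0.1],[-1,[0.025,0.003,-0.0083],-0.1],[-1,[0.025,0.003,-0.0083],-0.1],[-1,[0.025,0.003,-0.0083],-0.1],[-1,[0.025,0.003,-0.0083],-0.1],[-1,[0.025,0.003,-0.0083],-0.1]])

```text
time: 25.6
tcp_pos: [535.2, -158.7, 170.2]
ee_rot: [0.477, -0.477, 0.522, -0.522]
force: [-0.1, 0.3, 0.0]
grip_width: 85.2
```

step_arm(deltas=[[-1,[0.025,0.003,-0.0085],-0.1],[-1,[0.025,0.003,-0.0085],-0.1],[-1,[0.025,0.003,-0.0085],-0.1],[-1,[0.025,0.003,-0.0085],-0.1],[-1,[0.025,0.003,-0.0085],-0.1],[-1,[0.024,0.003,-0.0085],0],[-1,[0.018,0.003,-0.006],0],[-1,[0.01,0.002,-0.003],0],[-1,[0,0,0],0],[-1,[0,0,0],0]])

```text
time: 26.43
tcp_pos: [461.5, -328.3, 147.3]
ee_rot: [0.479, -0.479, 0.52, -0.52]
force: [0.8, 0.6, -0.5]
grip_width: 85.4
```

step_arm(deltas=[[-1,[0,0,0],0]])

```text
time: 26.52
tcp_pos: [462.4, -327.2, 147.5]
ee_rot: [0.48, -0.48, 0.519, -0.519]
force: [0.5, 0.4, 0.1]
grip_width: 85.4
```

```bash
python3 - <<'E'
from h import *
import pickle
w=viewer.capture("wrist"); cv2.imwrite("pics/w20.png",w["pixels"]);pickle.dump(w,open("c20.pkl","wb")); crop(w,280,130,110,150,4,"w20z")
E
python3 plan.py 441 -378 150 -94.5 1 exact
```

```text
now [ 462.5 -327.1  147.6] yaw -94.49 tilt [ 5.e-04  8.e-04 -1.e+00] t 26.57 j7 -1.09
world d [-21.5 -50.9   2.4] turn tool-y total 0.01
[0.0525, -0.0024, -0.0174, 0.01]
```

View pics/w20.png

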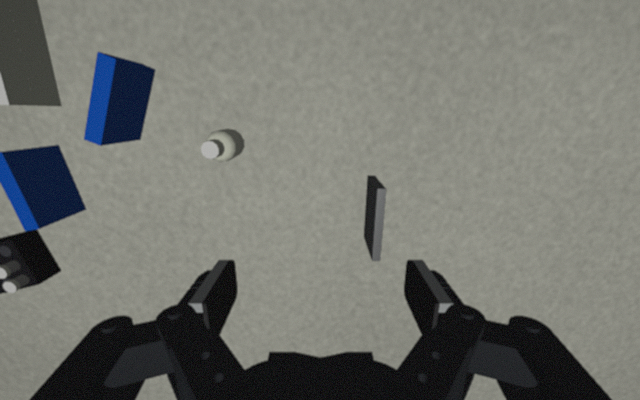

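View pics/w20z.png

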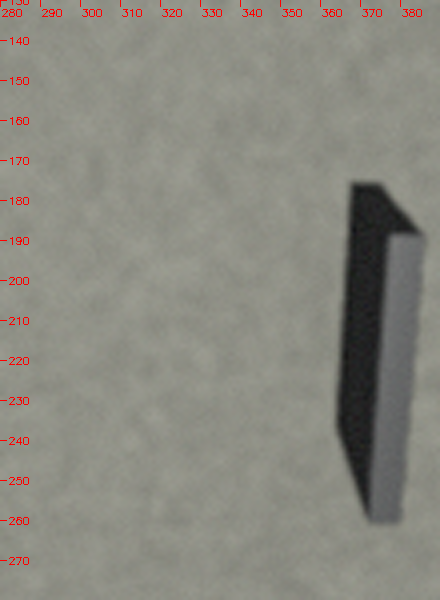

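```bash
python3 - <<'E'
from wfit import *
import pickle
w=pickle.load(open("c20.pkl","rb"))
fitbox(w,T(280,130,4,[(388,234),(425,234),(402,523),(370,523)]),70,8,56,[441,-378,-.05])
E
python3 plan.py 440.5 -377.5 147 -94 2 exact
```

```text
[ 439.9 -376.8] -4.76 rms 0.34
now [ 462.5 -327.1  147.6] yaw -94.49 tilt [ 5.e-04  8.e-04 -1.e+00] t 26.57 j7 -1.09
world d [-22.  -50.4  -0.6] turn tool-y total -0.49
[0.026, 0.0003, -0.009, -0.25]
[0.026, 0.0003, -0.0091, -0.25]
```

step_arm(deltas=[[-1,[0.017,0,-0.006],0.1],[-1,[0.022,0.005,-0.008],0.1],[-1,[0.012,0.015,-0.0035],0],[-1,[0.0015,0.02,0],0],[-1,[0,0.012,0],0],[-1,[0,0,0],0],[-1,[0,0,0],0],[-1,[0,0,0],0]])

```text
time: 27.23
tcp_pos: [440.9, -379.0, 96.3]
ee_rot: [-0.479, 0.479, -0.52, 0.521]
force: [-0.6, -0.2, -0.7]
grip_width: 85.5
```

```bash
python3 - <<'E'
from h import *
w=viewer.capture("wrist"); cv2.imwrite("pics/w21.png",w["pixels"])
E
python3 plan.py 440.3 -377.3 46 -94.7 1 exact
```

```text
now [ 440.9 -379.4   96.6] yaw -94.76 tilt [ 1.8e-03 -9.0e-04 -1.0e+00] t 27.28 j7 -0.99
world d [ -0.6   2.1 -50.6] turn tool-y total -0.06
[-0.002, 0.0506, -0.0008, -0.06]
```

View pics/w21.png

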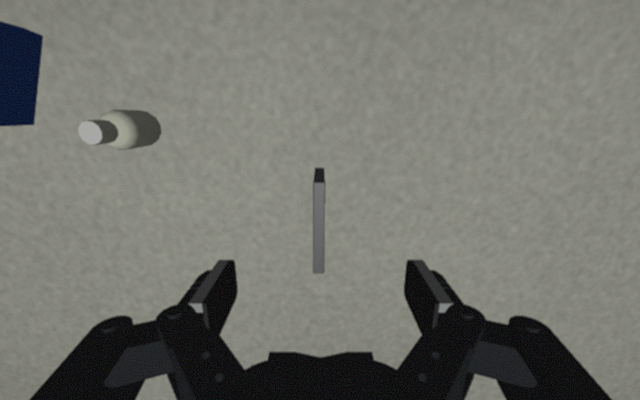

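step_arm(deltas=[[-1,[-0.0007,0.02,0],0],[-1,[0,0.02,0],0],[-1,[0,0.01,0],0],[-0.3,[0,0,0],0],[0.3,[0,0,0],0],[0.6,[0,0,0],0],[0.8,[0,0,0],0],[1,[0,0,0],0],[1,[0,0,0],0],[1,[0,0,0],0]])

```text
time: 28.12
tcp_pos: [440.0, -379.4, 46.3]
ee_rot: [-0.478, 0.478, -0.52, 0.521]
force: [-0.3, -0.4, 3.1]
grip_width: 5.0
```

step_arm(deltas=[[1,[0,0,0],0],[1,[0,0,0],0],[1,[0,0,0],0]])

```text
time: 28.37
tcp_pos: [440.0, -379.5, 46.2]
ee_rot: [-0.478, 0.478, -0.52, 0.521]
force: [-0.6, 0.4, 5.0]
grip_width: 5.0
```

```bash
python3 - <<'E'
from h import *
w=viewer.capture("wrist"); cv2.imwrite("pics/w22.png",w["pixels"])
E
python3 plan.py 440.3 -377.3 46 -94.7 1 exact
```

```text
now [ 440.  -379.5   46.2] yaw -94.87 tilt [ 9.e-04 -8.e-04 -1.e+00] t 28.42 j7 -0.99
world d [ 0.3  2.2 -0.2] turn tool-y total -0.17
[-0.0022, 0.0002, 0.0001, -0.17]
```

View pics/w22.png

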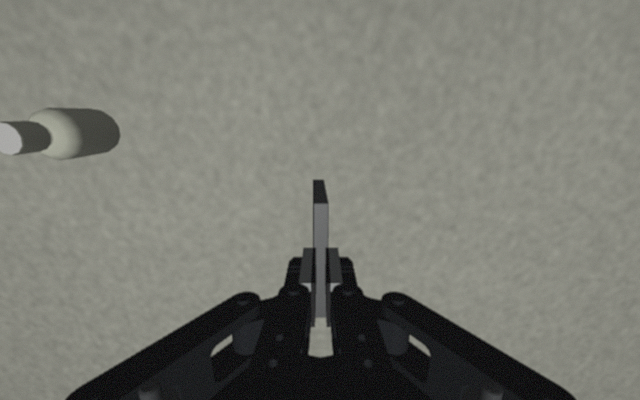

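step_arm(deltas=[[1,[0,-0.004,0],0],[1,[0,-0.012,0],0],[1,[0,-0.025,0],0],[1,[0,-0.03,0],0],[1,[0,-0.03,0],0],[1,[0,-0.012,0],0],[1,[0,0,0],0]])

```text
time: 29.0
tcp_pos: [441.4, -380.4, 162.4]
ee_rot: [-0.479, 0.478, -0.518, 0.523]
force: [-0.3, -0.5, -0.7]
grip_width: 5.0
```

```bash
python3 plan.py 620 -56.7 155 -96 16 exact
```

```text
now [ 441.4 -380.4  162.4] yaw -94.86 tilt [ 0.0059 -0.0044 -1.    ] t 29.0 j7 -0.99
world d [178.6 323.7  -7.4] turn tool-y total 1.14
[-0.0211, 0.0005, 0.0094, 0.07]
[-0.0211, 0.0005, 0.0094, 0.07]
[-0.0211, 0.0005, 0.0094, 0.07]
[-0.0211, 0.0005, 0.0093, 0.07]
[-0.0212, 0.0005, 0.0093, 0.07]
[-0.0212, 0.0005, 0.0093, 0.07]
[-0.0212, 0.0005, 0.0093, 0.07]
[-0.0212, 0.0005, 0.0092, 0.07]
[-0.0212, 0.0005, 0.0092, 0.07]
[-0.0212, 0.0005, 0.0092, 0.07]
[-0.0212, 0.0005, 0.0091, 0.07]
[-0.0212, 0.0005, 0.0091, 0.07]
[-0.0212, 0.0005, 0.0091, 0.07]
[-0.0213, 0.0005, 0.0091, 0.07]
[-0.0213, 0.0005, 0.009, 0.07]
[-0.0213, 0.0005, 0.009, 0.07]
```

step_arm(deltas=[[1,[-0.021,0,0.0094],0.07],[1,[-0.021,0,0.0094],0.07],[1,[-0.021,0,0.0094],0.07],[1,[-0.021,0,0.0094],0.07],[1,[-0.021,0,0.0093],0.07],[1,[-0.021,0,0.0093],0.07],[1,[-0.021,0,0.0093],0.07],[1,[-0.021,0,0.0092],0.07]])

```text
time: 29.67
tcp_pos: [528.3, -216.9, 156.8]
ee_rot: [0.475, -0.476, 0.524, -0.522]
force: [-0.0, 0.1, -0.2]
grip_width: 4.9
```

step_arm(deltas=[[1,[-0.021,0,0.0092],0.07],[1,[-0.021,0,0.0092],0.07],[1,[-0.021,0,0.0092],0.07],[1,[-0.021,0,0.009],0.07],[1,[-0.021,0,0.009],0.07],[1,[-0.02,0,0.009],0.07],[1,[-0.014,0,0.006],0.07],[1,[-0.007,0,0.003],0.07],[1,[0,0,0],0],[1,[0,0,0],0]])

```text
time: 30.5
tcp_pos: [605.7, -79.9, 157.4]
ee_rot: [0.473, -0.474, 0.526, -0.525]
force: [-0.6, -0.3, -0.8]
grip_width: 5.1
```

step_arm(deltas=[[1,[0,0,0],0]])

```text
time: 30.58
tcp_pos: [605.7, -81.0, 157.9]
ee_rot: [0.472, -0.473, 0.526, -0.526]
force: [-0.7, 0.1, -1.3]
grip_width: 4.6
```

```bash
python3 plan.py 620 -56.7 105 -96 3 exact
```

```text
now [605.7 -81.  157.9] yaw -96.09 tilt [-0.0014 -0.001  -1.    ] t 30.58 j7 -1.63
world d [ 14.3  24.3 -52.9] turn tool-y total -0.09
[-0.0086, 0.0176, 0.0039, -0.03]
[-0.0086, 0.0176, 0.0039, -0.03]
[-0.0086, 0.0176, 0.0039, -0.03]
```

step_arm(deltas=[[1,[-0.009,0.004,0.004],0],[1,[-0.01,0.012,0.004],0],[1,[-0.006,0.018,0.003],0],[1,[-0.001,0.014,0],0],[1,[0,0.004,0],0],[1,[0,0,0],0],[1,[0,0,0],0],[1,[0,0,0],0]])

```text
time: 31.25
tcp_pos: [620.9, -54.8, 107.3]
ee_rot: [-0.473, 0.473, -0.525, 0.526]
force: [-0.6, -0.7, 0.2]
grip_width: 5.1
```

```bash
python3 - <<'E'
from h import *
import pickle
w=viewer.capture("wrist"); crop(w,245,140,150,120,5,"w23"); s=viewer.capture("scene"); crop(s,270,150,110,120,6,"s23"); pickle.dump((w,s),open("c23.pkl","wb"));
E
python3 plan.py 620 -56.7 104 -96 1 exact
```

```text
now [620.9 -54.9 107.5] yaw -96.01 tilt [ 1.9e-03 -2.0e-04 -1.0e+00] t 31.35 j7 -1.68
world d [-0.9 -1.8 -3.5] turn tool-y total -0.01
[0.0019, 0.0035, -0.0007, -0.01]
```

View pics/w23.png

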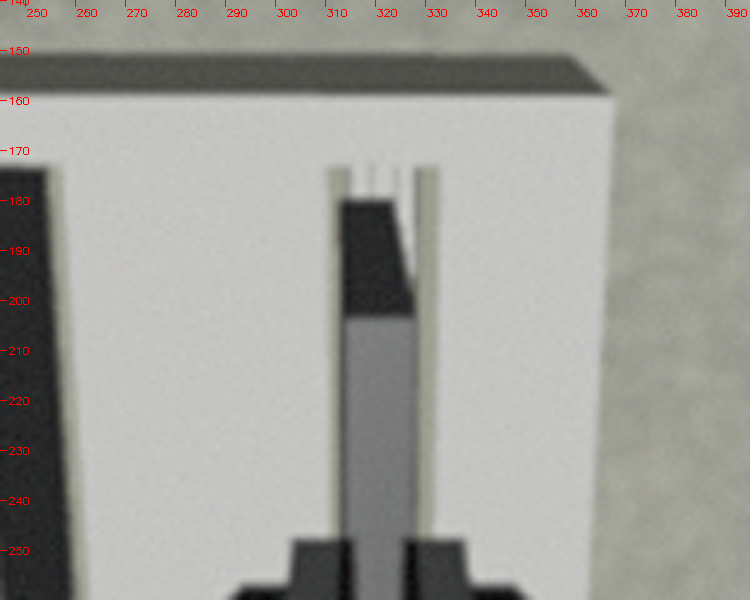

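View pics/s23.png

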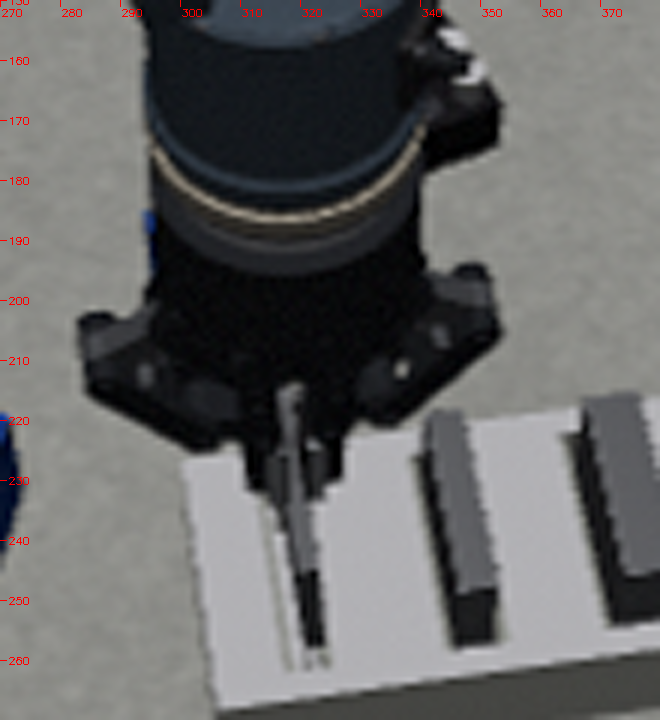

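step_arm(deltas=[[1,[0.0012,0.003,0],0],[1,[0.0012,0.003,0],0],[1,[0,0.002,0],0],[1,[0,0,0],0],[1,[0,0,0],0]])

```text
time: 31.77
tcp_pos: [619.9, -57.0, 98.3]
ee_rot: [0.473, -0.473, 0.526, -0.525]
force: [0.1, -0.2, -0.1]
grip_width: 4.9
```

```bash
python3 - <<'E'
from h import *
import pickle
w=viewer.capture("wrist"); crop(w,245,140,150,120,5,"w24"); s=viewer.capture("scene"); crop(s,280,190,90,90,8,"s24")
E
python3 plan.py 620 -56.7 104 -96 1 exact
```

```text
now [620.1 -56.9  98.5] yaw -95.97 tilt [ 1.e-04  0.e+00 -1.e+00] t 31.87 j7 -1.68
world d [-0.1  0.2  5.5] turn tool-y total 0.03
[-0.0002, -0.0055, -0.0001, 0.03]
```

View pics/w24.png

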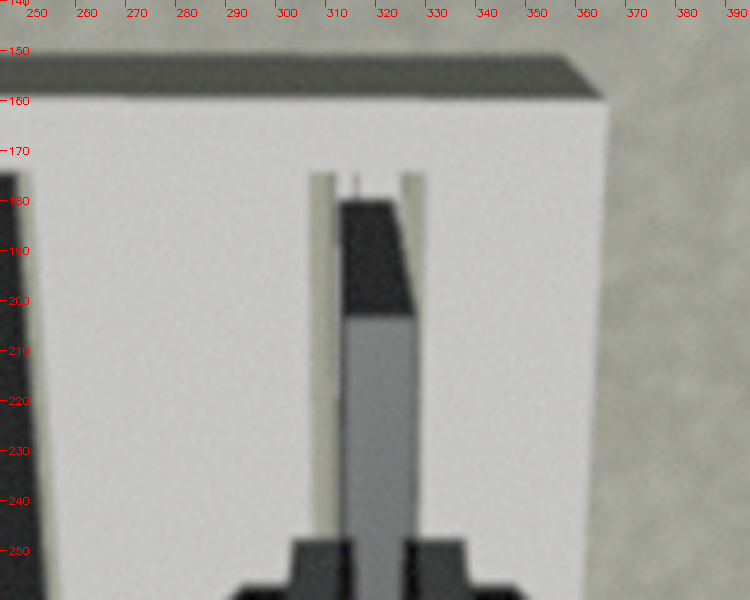

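View pics/s24.png

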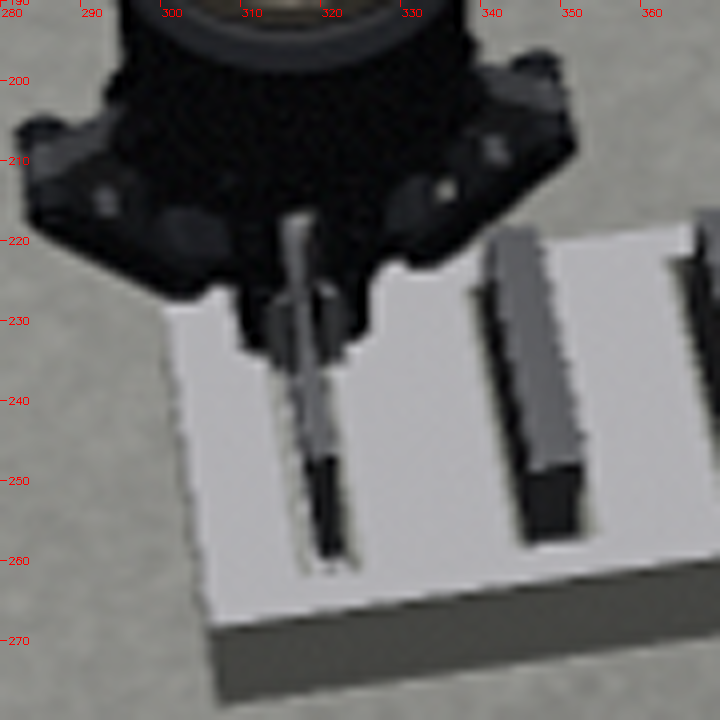

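step_arm(deltas=[[1,[0,0.003,0],0],[1,[0,0.004,0],0],[1,[0,0.005,0],0],[1,[0,0.005,0],0],[1,[0,0.003,0],0],[1,[0,0.001,0],0],[1,[0,0,0],0]])

```text
time: 32.45
tcp_pos: [619.7, -57.0, 76.9]
ee_rot: [0.473, -0.473, 0.526, -0.525]
force: [0.1, 1.0, -0.6]
grip_width: 4.8
```

step_arm(deltas=[[1,[0,0.0015,0],0],[1,[0,0.0005,0],0],[1,[0,0,0],0]])

```text
time: 32.7
tcp_pos: [620.0, -57.0, 75.5]
ee_rot: [-0.473, 0.473, -0.525, 0.525]
force: [0.2, 0.2, 0.2]
grip_width: 5.0
```

step_arm(deltas=[[1,[0,0.001,0],0],[1,[0,0.0005,0],0],[1,[0,0.0003,0],0],[1,[0,0,0],0]])

```text
time: 33.03
tcp_pos: [620.2, -56.9, 74.3]
ee_rot: [-0.473, 0.473, -0.525, 0.526]
force: [-1.2, 0.4, 3.0]
grip_width: 5.3
```

step_arm(deltas=[[0.2,[0,0,0],0],[0.2,[0,0,0],0],[0.2,[0,0,0],0],[0.2,[0,0,0],0],[0.2,[0,-0.006,0],0],[0.2,[0,-0.015,0],0],[0.2,[0,-0.03,0],0],[0.2,[0,-0.035,0],0],[-1,[0,-0.025,0],0],[-1,[0,-0.005,0],0]])

```text
time: 33.87
tcp_pos: [623.0, -57.2, 195.7]
ee_rot: [-0.476, 0.471, -0.523, 0.528]
force: [0.7, -0.8, 1.0]
grip_width: 57.3
```

```bash
python3 plan.py 480 -280 200 -96 7 exact
```

```text
now [623.  -57.2 195.7] yaw -95.99 tilt [ 9.8e-03 -5.0e-04 -1.0e+00] t 33.87 j7 -1.67
world d [-143.  -222.8    4.3] turn tool-y total 0.01
[0.0338, -0.0006, -0.017, 0.0]
[0.0338, -0.0006, -0.017, 0.0]
[0.0338, -0.0006, -0.017, 0.0]
[0.0338, -0.0006, -0.017, 0.0]
[0.0338, -0.0006, -0.017, 0.0]
[0.0338, -0.0006, -0.017, 0.0]
[0.0338, -0.0006, -0.017, 0.0]
```

Move clear to check everything with the fixed cameras.

step_arm(deltas=[[-1,[0.02,-0.001,-0.01],0],[-1,[0.03,-0.001,-0.015],0],[-1,[0.033,-0.001,-0.017],0],[-1,[0.033,-0.001,-0.017],0],[-1,[0.033,-0.001,-0.017],0],[-1,[0.033,-0.001,-0.017],0],[-1,[0.02,0,-0.01],0],[-1,[0.01,0,0],0],[-1,[0,0,0],0],[-1,[0,0,0],0]])

```text
time: 34.7
tcp_pos: [496.2, -256.3, 195.6]
ee_rot: [0.474, -0.473, 0.525, -0.525]
force: [-0.2, 0.3, 0.1]
grip_width: 85.6
```

Run:
```python
from h import *
import pickle
t=viewer.capture("top"); s=viewer.capture("scene"); pickle.dump((t,s),open("c25.pkl","wb"))
crop(t,235,120,125,65,6,"t25r"); crop(t,135,180,80,70,8,"t25c"); crop(s,290,180,150,100,5,"s25r"); crop(s,410,100,90,90,7,"s25c"); cv2.imwrite("pics/s25.png",s["pixels"])
```

```text
(no output)
```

View pics/t25r.png

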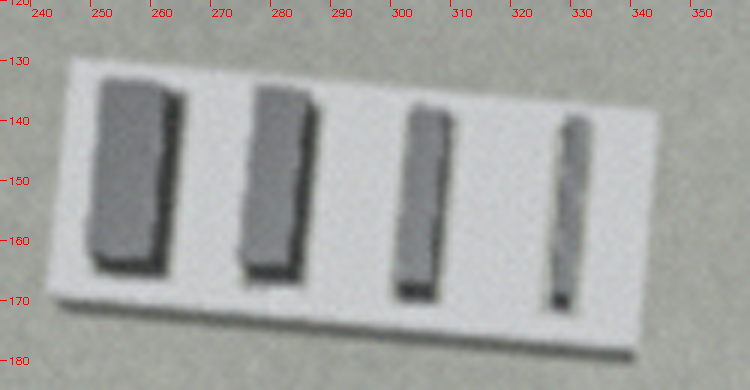

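View pics/s25r.png

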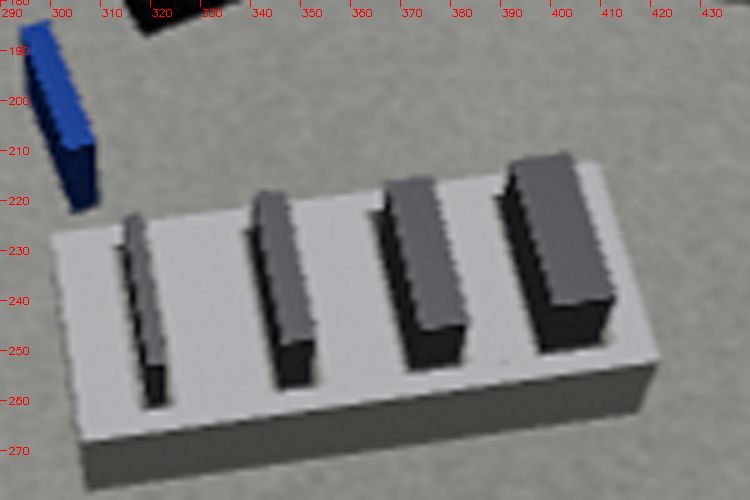

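View pics/s25.png

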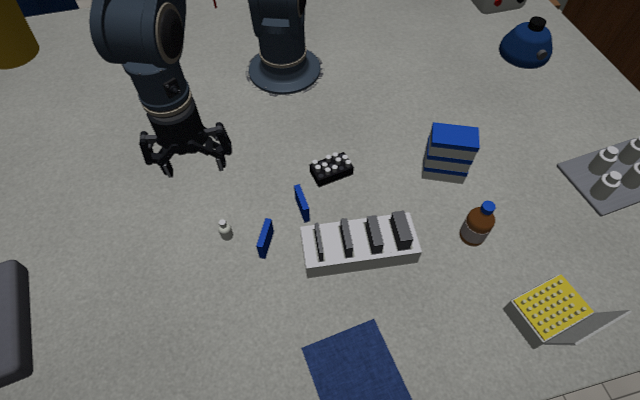

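View pics/t25c.png

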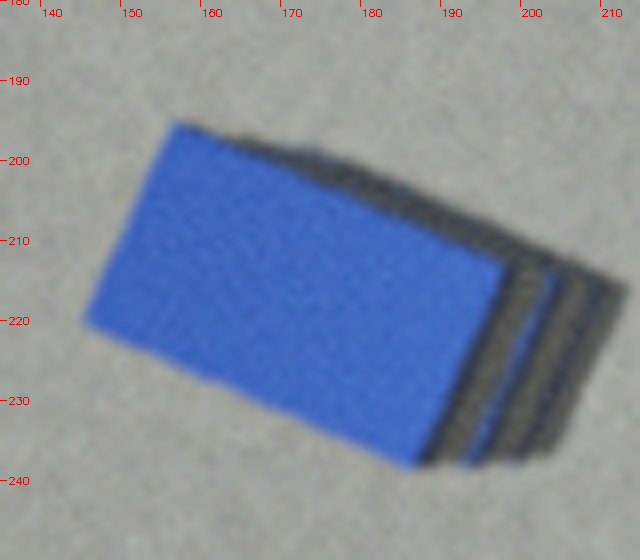

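View pics/s25c.png

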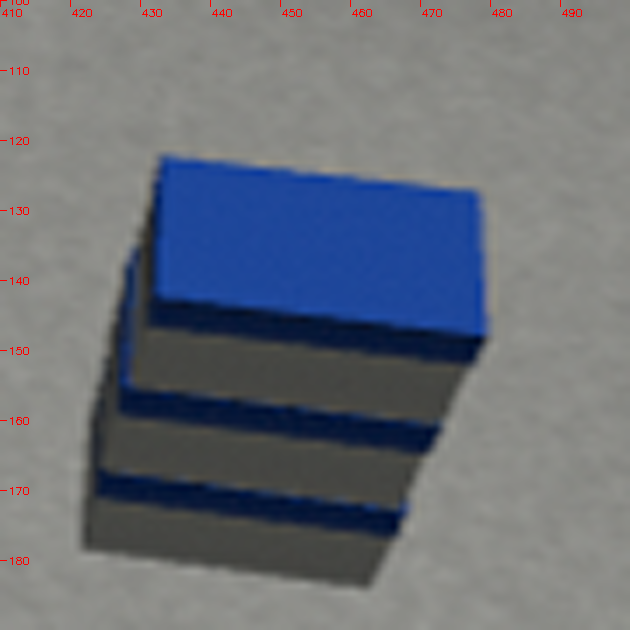

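The four plates stand level in their slots. The fits put the case about 1.5 mm off the column along its length and well under 1 mm across it. That is below what the fixed cameras can resolve (about 2.2 mm per pixel), so regrasping it would risk more than it gains. I'll run one numeric check on the plates and the bystanders, then hand in.

Run:
```python
from wfit import *
import pickle
t,s=pickle.load(open("c25.pkl","rb")); t0,s0=pickle.load(open("c0.pkl","rb"))
for n,L,th,g in (('26',[(612,298),(585,... ) ] if 0 else [(510,162),(570,154),(612,296),(553,305)],26,[637,117,-.1]),('20',[(387,183),(433,177),(466,320),(420,330)],20,[631,59,-.1]),('14',[(258,192),(286,192),(314,330),(282,340)],14,[625,1.5,-.1]),('8',[(124,216),(142,213),(165,358),(147,364)],8,[619,-56,-.1])):
    for z in (79,84,89):
        print(n,z,end=' '); fitbox(s,T(290,180,5,L),70,th,z,g)
def patch(a,b,u,v,r=14):
    A=a["pixels"][v-r:v+r,u-r:u+r]; B=b["pixels"][v-r-4:v+r+4,u-r-4:u+r+4]
    m=cv2.matchTemplate(B,A,cv2.TM_CCOEFF_NORMED); _,q,_,l=cv2.minMaxLoc(m); return (l[0]-4,l[1]-4,round(q,3))
print('vial',patch(s0,s,224,230),'bottle',patch(s0,s,478,222,20),'tuberack',patch(s0,s,331,168,20),'low case',patch(s0,s,447,175,8),'decoys',patch(s0,s,265,238),patch(s0,s,302,203))
```

```text
26 79 [635.4 117.6] -6.24 rms 0.31
26 84 [637.9 115.8] -6.28 rms 0.38
26 89 [640.4 114.1] -6.32 rms 0.45
20 79 [631.5  60.6] -7.39 rms 0.36
20 84 [634.   59.2] -7.42 rms 0.41
20 89 [636.5  57.8] -7.46 rms 0.48
14 79 [621.4   3.3] -7.66 rms 0.63
14 84 [624.    2.3] -7.69 rms 0.69
14 89 [626.6   1.2] -7.71 rms 0.75
8 79 [617.5 -55. ] -6.7 rms 0.37
8 84 [620.1 -55.6] -6.71 rms 0.43
8 89 [622.7 -56.2] -6.72 rms 0.5
vial (0, 0, 0.999) bottle (0, 0, 1.0) tuberack (0, 0, 1.0) low case (0, 0, 0.998) decoys (0, 0, 1.0) (0, 0, 1.0)
```

The plates sit at their seats when fitted at z=84. The vial, bottle, tube rack, column and decoys have not moved by even a pixel. Handing in.

```bash
python3 -c "
from workcell import hand_in
print(hand_in())"
```

```text
the job is handed in; nothing more can be done
None
```

The case is on the column and the 26, 20 and 8 mm plates are in their slots. I handed in at about 35 s. I moved the case first, then lowered each plate until light contact (3–5 N) before letting go.

**Plates:** all three stopped with the tool at the ledge height I expected (74.2–74.3 mm against 74.2 mm). In the last pictures all four plates fit their slots with tops at about 84 mm. I did not measure how level they are more finely than that.

**Case:** it sits square on the column, with its yaw matching to about 0.2°. It is not perfectly flush: I measured it about 1.5 mm off along its length. The two fixed cameras disagreed, giving 2.0 mm and 1.0 mm, and across its width they gave +0.2 mm and −0.9 mm. I left it there because that is less than one camera pixel (about 2.2 mm) and regrasping it could have made things worse.

**Everything else:** the vial, bottle, tube rack, lower case and blue decoys showed no shift in the scene camera. The gripper was open and clear of everything at hand-in.

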